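# Load the flow-cell holder, pressing each plate flat

### The arm

A 6-joint arm with a two-finger parallel gripper is mounted at the origin on the work surface. World frame = base frame: x ahead of the robot, y to its left, z up, the work surface at z = 0. Lengths are in mm, angles in rad, forces in N, time in s.
With the tool pointing down it reaches from about 250 to 725 mm from the base axis. Payload 9.7 kg.
Tool frame: the origin (TCP) lies at the very end of the fingers, on their centre line; the grasp point (between the pads) lies 19 mm behind it; z points along the fingers, y is the line along which they close (so a half turn about z gives the same grasp; the last joint's range is limited). The gripper opens to 85 mm and grips with 20 to 120 N. Pads are 22 mm wide; open, the fingers measure 114 mm over their backs; the gripper's body (76 mm by 85 mm) begins 54 mm behind the grasp point. The pads swing forward as they close: fully open they stand 13 mm farther back than shut.
Start: joints at [1.129, 0.087, 0.176, 1.66, 0, 1.571], TCP at [235.159, 497.189, 231.284] pointing down, gripper open.
Joint ranges: [-3.13, 3.13], [-0.85, 1.81], [-1.15, 1.24], [-2.2, 2.28], [-1.44, 1.52], [-3.14, 3.14]. Speed limits (rad/s): [2.22, 2.22, 2.57, 3.14, 3.14, 3.14].

### API

Orientations are given as a rotation vector (axis times angle).
In Python, from cell import r gives the robot as it stands. The module is installed in compiled form; this text tells all that it offers.
- The arm moves only by the tool arm_command, never from a script. Its argument "targets" is a list of rows, each an object of numbers: "ax", "ay", "az": the turn, a rotation vector about the tool's x, y, z in degrees; "dx", "dy", "dz": the shift along the tool's x, y, z in cm; "jaw": the gripper's target within -1 to 1 (shut at 1, half-way at 0, fully open at -1). In form: [{"ax": .., "ay": .., "az": .., "dx": .., "dy": .., "dz": .., "jaw": ..}, ...]. A call has 1 to 8 rows; each row is the pose to reach, as a shift and turn from the pose commanded when the call began, along the tool's axes at that moment; what a row does not reach only later rows make up. A row lasts 1/12 s, in which the tool goes at most 41.7 mm and 7.16 degrees, less where a joint would pass 70% of its speed; a pose out of reach is approached as far as the arm can. A call with a gripper value outside its range is refused whole. The fingers move at their own pace and stop on an object; "newtons" is the grip in N (left out, the last holds). Time passes only in rows, so rows that repeat a pose let the fingers close. It gives the time, the measured TCP pose, the force, the opening and the grip force at its end, in the units of the state.
- r.sense(): the state, without advancing time (a new reading comes with each control period).
- r.get_image(name): name is "side" or "top" or "wrist"; returns the picture (384x512x3 uint8, red, green, blue); there is no depth.
- r.camera_model(name): a dict with "intrinsics" (3x3 intrinsics, pixels), "D" ([k1, k2, p1, p2, k3] as OpenCV has them; the pictures are not rectified), "camera_from_world" (4x4, takes a point from world to camera coordinates); the wrist camera has in their place "mount" (4x4, takes a point from camera to tool coordinates, whose origin is the TCP and whose axes are the flange's). Camera axes: x right, y up, looking along -z (the intrinsics and any distortion apply to the point x, -y, -z); pixel columns grow to the right and rows downward; lengths in mm; the calibration is good to about 2 mm. A picture is of the moment at which its call begins: read the wrist's pose just before it. camera_model takes no time and is no camera call.
- r.close_job(): hands the job in; it is judged then, once.
The state is a dict: "t": time; "joint_pos": joint angles; "qd": joint speeds; "joint_efforts": joint torques, N m; "ee_pos": TCP position; "eef_rot": TCP orientation; "contact_force": force on the tool from outside, world axes, zero at the start; "wrist_torque": the same for the moment, N m; "finger_gap": finger opening in mm; "gripper_force": force on a finger pad.
Only numpy, scipy, OpenCV 4.12 (cv2) and the standard library are available. Lean on these libraries where they do the work, as an engineer would, in place of code of your own. Each camera call takes 0.05 s, during which the arm holds its last target. There are 200 camera calls.

### The job

Load the aluminium flow-cell holder: put in the white spacer plate, then the blue cover plate on top of it, each pushed down past the orange sprung flap that props up one end. After putting in each plate, and before bringing the next, press on its top until you feel it lie flat on solid ground (not just on the springy flap) and hold that firm press, about 15 N, for a moment. At the end the cover lies flat and flush with the rim; leave the grey spare plate and everything else on the bench where it is.

Things in the scene. Friction and masses are not known exactly. Their poses are not given: they have to be found in the camera images.
- pocket (a point): Aluminium cell holder, fixed. Point: centre of its pocket's floor, 16 mm above the bench. Pocket 107 mm long (x), 63 mm wide (y), 24 mm deep; a plate lies in it lengthwise with 3.5 mm of play all round. Seated, the white spacer's centre is 6 mm above this point, the blue cover's 18 mm. At the -x end a wall rises 16 mm above the rim, its top 4 mm sloping outwards; the orange flap is at the +x end.
- rim (a point): Centre of the pocket's mouth, level with its rim, 24 mm above the floor. The long walls are unbroken, 8 mm thick, so fingers gripping a plate's sides stop on the rim: grip only the upper 6 to 8 mm of a plate, let go with the fingertips at the rim, then push it down from above with the gripper shut. Nothing rises above the rim beside the long walls.
- flap_hinge (a point): Middle of the flap's hinge axis (the holder's y), 63 mm towards +x from the pocket's centre and 10 mm above the rim. On each side of the flap a grey cheek 14 mm wide (60 to 72 mm from the pocket's centre) rises 14 mm above the rim.
- flap (a joint): Angle of the orange flap (21.5 x 36 x 3 mm). 0: closed, level, over the last 12 mm of the pocket; grows as it is pushed down, to 1.4 rad; sprung shut. A plate let go in the pocket's mouth stays propped on it, tilted up to 20 degrees; pushing past takes 5 to 8 N on the plate at or 15 mm to +x of its middle. It shuts again over the seated spacer; the seated cover holds it partly open.
- spacer_c (a point): White spacer plate with a grey rectangle on its faces, 100 mm long (x), 56 mm wide (y), 12 mm thick, the same either way round, 0.08 to 0.17 kg. Point: its centre, half-way up. It starts flat on a grey stand, 24 mm high, 48 mm across (60 at the foot), so its sides overhang and it can be gripped across its width from above.
- cover_c (a point): Blue cover plate with a round steel disc in its middle, 100 mm long (x), 56 mm wide (y), 12 mm thick, the same either way round, 0.08 to 0.17 kg. Point: its centre, half-way up. It starts flat on a grey stand, 24 mm high, 48 mm across (60 at the foot), so its sides overhang and it can be gripped across its width from above.
- spare_c (a point): Grey spare plate, same size as the others, on its own stand (which plate lies on which stand changes). Not to be moved.
- reagent: Bystander, to be left alone: amber reagent bottle, 72 mm across, 170 mm tall; origin at its underside on the bench.
- beaker: Bystander, to be left alone: empty glass beaker, 66 mm across, 85 mm tall; origin at its underside on the bench.
- vial_a: Bystander, to be left alone: clear vial with white cap, 24 mm across, 45 mm tall; origin at its underside on the bench.
- vial_b: Bystander, to be left alone: amber vial with red cap, 24 mm across, 45 mm tall; origin at its underside on the bench.
- jar: Bystander, to be left alone: white jar with green cap, 52 mm across, 60 mm tall; origin at its underside on the bench.
- driver: Bystander, to be left alone: screwdriver lying flat, under 250 mm long; origin at its underside.
Mind the look-alikes: they are no part of the job. What is shaped like the part that bears spacer_c but green or pink is not meant. There is more than one size of the part that bears cover_c; the job needs the larger.

How it is judged (in metres and radians):
On the way, in this order (a step that is already met when the one before it is completed fails the run):
1. the white spacer is pressed flat by the fingers on the pocket floor with more than 5 N for 0.1 s, the cover not yet brought to the holder (z of spacer_c in the frame of pocket between 0.004 and 0.0076 m and angle between spacer_c's own z axis and vertical below 0.035 rad and horizontal distance between spacer_c and pocket below 0.007 m and contact force between the fingers and spacer above 5 N and contact force between spacer and holder above 5 N and horizontal distance between cover_c and pocket above 0.11 m), for 0.1 s.
2. the blue cover is pressed flat by the fingers on the spacer with more than 5 N for 0.1 s (z of spacer_c in the frame of pocket between 0.004 and 0.0076 m and angle between each of spacer_c, cover_c's own z axis and vertical below 0.035 rad and horizontal distance between each of spacer_c, cover_c and pocket below 0.007 m and z of cover_c in the frame of pocket between 0.016 and 0.0196 m and contact force between the fingers and cover above 5 N and contact force between cover and spacer above 5 N), for 0.1 s.
At the end, for the whole second after the job is handed in: The white spacer lies flat on the pocket floor and the blue cover flat on the spacer (heights within 1.6 mm, tilt under 2 degrees, centred within 7 mm), both at rest and released (z of spacer_c in the frame of pocket between 0.004 and 0.0076 m and angle between each of spacer_c, cover_c's own z axis and vertical below 0.035 rad and horizontal distance between each of spacer_c, cover_c and pocket below 0.007 m and z of cover_c in the frame of pocket between 0.016 and 0.0196 m and linear speed of each of spacer, cover below 0.01 m/s); the robot touches nothing.
It fails at once if the spare plate or another bystander is moved by more than 30 mm (distance of any of spare_c, reagent, beaker, vial_a, vial_b, jar, driver from where it was at the start of the episode above 0.03 m).
It also fails if it takes over 64 s, if anything falls off the work surface, if the arm or the gripper's body presses on something with over 40 N, if the wrist force passes 120 N, or if a joint passes its speed limit or range.

## Working session

There is one attempt and no reset: what is moved stays moved. The work goes in short steps, Python scripts to look and compute and a tool call to move; the robot and the scene stay as the last step left them, time stands still between calls to the robot, and variables do not carry over. Pictures are saved under pics/ and viewed, at most 10 in all, crops included, and the job is handed in when it is done.

Besides the shell and the picture viewer there is one more tool, called as name(argument=value, ...), one argument or row to a line, values as JSON. arm_command: Moves the arm, as the interface text tells. Its arguments: {"type":"object","properties":{"targets":{"type":"array"},"newtons":{"type":"number"}},"required":["targets"]}

```bash
mkdir -p pics; python3 - <<'E'
from cell import r
import cv2,numpy as np
s=r.sense();print({k:np.round(v,3).tolist() for k,v in s.items()})
for n in ("top","side"):
    cv2.imwrite(f"pics/{n}0.png",cv2.resize(r.get_image(n)[:,:,::-1],(800,600),interpolation=cv2.INTER_CUBIC))
for n in ("top","side","wrist"):
    m=r.camera_model(n);print(n,{k:np.round(v,3).tolist() for k,v in m.items()})
E
```

```text
{'t': 0.0, 'joint_pos': [1.129, 0.087, 0.175, 1.66, -0.0, 1.571], 'qd': [-0.001, 0.001, 0.002, -0.001, 0.002, 0.001], 'joint_efforts': [0.0, -52.039, 46.48, 0.016, 0.0, -0.0], 'ee_pos': [235.062, 496.994, 230.594], 'eef_rot': [-0.688, -3.065, 0.002], 'contact_force': [-0.568, 0.295, 0.012], 'wrist_torque': [0.008, 0.017, -0.002], 'gripper_force': 0.0, 'finger_gap': 85.493}
top {'intrinsics': [[422.087, 0.0, 252.022], [0.0, 422.087, 186.524], [0.0, 0.0, 1.0]], 'D': [0.011, 0.0, 0.0, 0.0, 0.0], 'camera_from_world': [[-0.016, -1.0, 0.014, -7.435], [0.988, -0.014, 0.157, -538.888], [-0.157, 0.016, 0.988, -1239.781], [0.0, 0.0, 0.0, 1.0]]}
side {'intrinsics': [[423.609, 0.0, 254.5], [0.0, 423.609, 191.428], [0.0, 0.0, 1.0]], 'D': [-0.006, 0.0, 0.0, 0.0, 0.0], 'camera_from_world': [[-0.997, -0.077, -0.016, 540.781], [0.039, -0.654, 0.756, -87.315], [-0.068, 0.753, 0.655, -1152.335], [0.0, 0.0, 0.0, 1.0]]}
wrist {'intrinsics': [[287.051, 0.0, 254.668], [0.0, 287.051, 196.466], [0.0, 0.0, 1.0]], 'D': [-0.033, 0.0, 0.0, 0.0, 0.0], 'mount': [[0.001, 0.963, 0.268, 68.098], [1.0, -0.001, 0.0, 0.154], [0.001, 0.268, -0.963, -144.038], [0.0, 0.0, 0.0, 1.0]]}
```

View pics/top0.png

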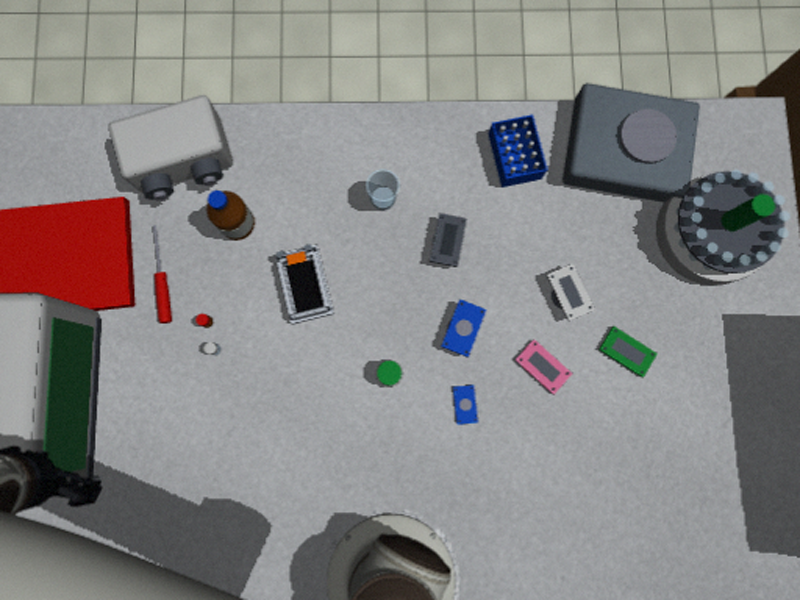

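View pics/side0.png

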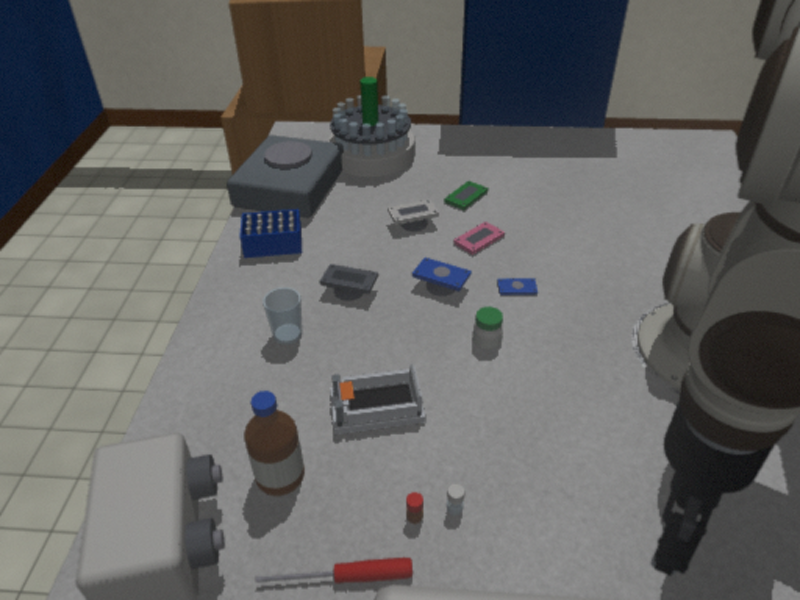

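The top view shows the white spacer at about (570,292), the large blue cover at (464,328) and a small blue one at (465,404). The pink (543,367) and green (628,351) plates are look-alikes. The grey spare is at (447,240), and the holder at (303,285) has its orange flap at the far (+x) end. I mean to use the white plate and the larger blue plate, both on stands.

```bash
cat > h.py <<'E'
from cell import r
import cv2,numpy as np
from scipy.spatial.transform import Rotation as R
def cam(n):
    m=r.camera_model(n);K=np.array(m["intrinsics"]);D=np.array(m["D"])
    if n=="wrist":
        s=r.sense();T=np.eye(4);T[:3,:3]=R.from_rotvec(s["eef_rot"]).as_matrix();T[:3,3]=s["ee_pos"]
        W=T@np.array(m["mount"])
    else: W=np.linalg.inv(np.array(m["camera_from_world"]))
    return K,D,W
def cast(c,px,z):
    K,D,W=c
    p=cv2.undistortPoints(np.array(px,float).reshape(-1,1,2),K,D)[:,0]
    d=np.c_[p[:,0],-p[:,1],-np.ones(len(p))]@W[:3,:3].T
    return W[:3,3]+d*((z-W[2,3])/d[:,2])[:,None]
def rect(c,mask,z):
    "largest blob -> world min-area rectangle on plane z: centre, long-axis angle deg, sizes"
    cs=cv2.findContours(mask.astype(np.uint8),cv2.RETR_EXTERNAL,cv2.CHAIN_APPROX_NONE)[0]
    k=max(cs,key=cv2.contourArea)[:,0]
    w=cast(c,k,z)[:,:2].astype(np.float32)
    b=cv2.boxPoints(cv2.minAreaRect(w));e1,e2=b[1]-b[0],b[2]-b[1]
    L,S=(e1,e2) if np.linalg.norm(e1)>np.linalg.norm(e2) else (e2,e1)
    if L[0]<0:L=-L
    return b.mean(0).round(1),round(float(np.degrees(np.arctan2(L[1],L[0]))),1),round(float(np.linalg.norm(L)),1),round(float(np.linalg.norm(S)),1),k.mean(0).round(0)
def roi(mask,x0,y0,x1,y1):
    o=np.zeros_like(mask);o[y0:y1,x0:x1]=mask[y0:y1,x0:x1];return o
def goto(x,y,z,yaw):
    "needed move in tool axes: cm shift, deg turn; yaw = tool x axis direction in world, tool down"
    s=r.sense();M=R.from_rotvec(s["eef_rot"]).as_matrix()
    a=np.radians(yaw);X=np.array([np.cos(a),np.sin(a),0]);Z=np.array([0,0,-1.]);T=np.c_[X,np.cross(Z,X),Z]
    d=M.T@(np.array([x,y,z])-s["ee_pos"])/10
    return d.round(2),np.degrees(R.from_matrix(M.T@T).as_rotvec()).round(1)
E
python3 - <<'E'
from h import *
n="top";I=r.get_image(n);c=cam(n);h=cv2.cvtColor(I,cv2.COLOR_RGB2HSV).astype(int);H,S,V=h[...,0],h[...,1],h[...,2]
f=512/800
blue=(H>105)&(H<130)&(S>120)
print("blue",rect(c,roi(blue,270,185,320,235),36)); print("small",rect(c,roi(blue,270,240,320,280),6))
w=(V>195)&(S<40);print("white",rect(c,roi(w,340,160,390,210),36))
g=(V<90)&(S<60);print("spare",rect(c,roi(g,265,130,305,175),36))
print("hold dark",rect(c,roi((V<40),170,150,215,210),40))
o=(H<20)&(S>150)&(V>120);print("flap",rect(c,roi(o,170,150,215,180),50))
w=V>170;print("holder",rect(c,roi(w,170,150,218,210),40))
cv2.imwrite("pics/cr.png",np.hstack([cv2.resize(I[150:250,255:400,::-1],None,fx=3.5,fy=3.5,interpolation=3),cv2.resize(I[150:210,170:220,::-1],(285,350),interpolation=3)]))
M=R.from_rotvec(r.sense()["eef_rot"]).as_matrix();print(M.round(2))
E
```

```text
blue (array([ 467.3, -148.7], dtype=float32), -23.0, 99.5, 56.5, array([296., 210.]))
small (array([ 320.5, -150.4], dtype=float32), 4.4, 73.5, 41.4, array([297., 259.]))Traceback (most recent call last):
  File "<stdin>", line 6, in <module>
  File "h.py", line 19, in rect
    k=max(cs,key=cv2.contourArea)[:,0]
      ~~~^^^^^^^^^^^^^^^^^^^^^^^^
ValueError: max() iterable argument is empty
```

```bash
python3 - <<'E'
from h import *
n="top";I=r.get_image(n);c=cam(n);h=cv2.cvtColor(I,cv2.COLOR_RGB2HSV).astype(int);H,S,V=h[...,0],h[...,1],h[...,2]
p=h[180:195,345:385];print(V[205,330:390:3],V[187,345:390:2],V[182,170:220:2])
cv2.imwrite("pics/cr.png",np.hstack([cv2.resize(I[150:250,255:400,::-1],None,fx=3.5,fy=3.5,interpolation=3),cv2.resize(I[150:210,170:220,::-1],(285,350),interpolation=3)]))
for nm,m,z in (("white",roi((V>178)&(S<40),345,165,382,207),36),("spare",roi((V<95)&(S<90),265,130,302,175),36),("dark",roi(V<35,170,150,215,210),16),("flap",roi((H<20)&(S>150)&(V>120),170,150,215,180),50),("holder",roi(V>170,170,150,218,210),40)):
    try: print(nm,rect(c,m,z))
    except ValueError: print(nm,"none")
E
```

```text
[170 166 164 167 165 163 175 160 168 130 167 143 166 162 163 163 163 164
 166 164] [169  89  86  87  40  81 184 182 119  88  90  91 104 181 184 185 170 163
 163 157 165 168 163] [164 163 167  87  86 125 189 163  22  20  20  10  12  21  15  17   8 125
 187 137 159 162 161 167 167]
white (array([ 535.7, -362.7], dtype=float32), 22.1, 98.5, 53.9, array([365., 186.]))
spare (array([ 640.5, -114.2], dtype=float32), -12.4, 107.2, 71.9, array([283., 154.]))
dark (array([558. , 161.6], dtype=float32), 13.2, 95.0, 52.4, array([194., 183.]))
flap (array([607. , 174.2], dtype=float32), -76.3, 35.2, 18.9, array([189., 165.]))
holder (array([609.2, 175.1], dtype=float32), -76.3, 31.8, 17.5, array([189., 165.]))
```

View pics/cr.png

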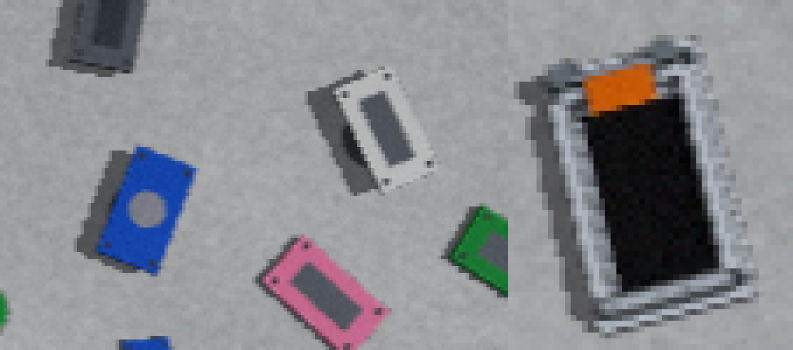

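The crop confirms it. The white plate with the grey rectangle and the larger blue plate with the disc (99x56 mm against 73x41) are both on stands. Now I'll swing over towards the white spacer.

arm_command(
  targets=[
    {"dx":-2.9,"dy":-2.9,"az":7},
    {"dx":-5.8,"dy":-5.8,"az":14},
    {"dx":-8.7,"dy":-8.7,"az":21},
    {"dx":-11.6,"dy":-11.7,"az":28},
    {"dx":-14.5,"dy":-14.7,"az":35},
    {"dx":-17.4,"dy":-17.6,"az":42},
    {"dx":-20.3,"dy":-20.5,"az":49},
    {"dx":-23.2,"dy":-23.5,"az":56},
  ],
  newtons=60,
)

```text
invalid input
```

```bash
python3 - <<'E'
from h import *
s=r.sense();print(s["t"],np.round(s["joint_pos"],2),np.round(s["ee_pos"]))
M=R.from_rotvec(s["eef_rot"]).as_matrix();print(np.degrees(np.arctan2(M[1,0],M[0,0])))
for yaw in (22.1,202.1):print(goto(535.7,-362.7,150,yaw))
E
```

```text
0.2 [ 1.13  0.09  0.18  1.66 -0.    1.57] [235. 497. 231.]
154.68696174088979
(array([-63.93, -64.86,   8.14]), array([-0.000e+00,  1.000e-01,  1.326e+02]))
(array([-63.93, -64.86,   8.14]), array([ -0. ,  -0. , -47.4]))
```

arm_command(
  targets=[
    {"ax":0,"ay":0,"az":7,"dx":-2.9,"dy":-2.9,"dz":0,"jaw":-1},
    {"ax":0,"ay":0,"az":14,"dx":-5.8,"dy":-5.8,"dz":0,"jaw":-1},
    {"ax":0,"ay":0,"az":21,"dx":-8.7,"dy":-8.7,"dz":0,"jaw":-1},
    {"ax":0,"ay":0,"az":28,"dx":-11.6,"dy":-11.7,"dz":0,"jaw":-1},
    {"ax":0,"ay":0,"az":35,"dx":-14.5,"dy":-14.7,"dz":0,"jaw":-1},
    {"ax":0,"ay":0,"az":42,"dx":-17.4,"dy":-17.6,"dz":0,"jaw":-1},
    {"ax":0,"ay":0,"az":49,"dx":-20.3,"dy":-20.5,"dz":0,"jaw":-1},
    {"ax":0,"ay":0,"az":56,"dx":-23.2,"dy":-23.5,"dz":0,"jaw":-1},
  ],
  newtons=60,
)

```text
t: 0.87
ee_pos: [344.4, 183.8, 231.3]
eef_rot: [2.053, 2.378, 0.001]
contact_force: [1.1, -0.2, 0.4]
finger_gap: 85.2
gripper_force: 0.0
```

```bash
python3 - <<'E'
from h import *
s=r.sense();print(s["t"],np.round(s["joint_pos"],2),np.round(s["ee_pos"]))
M=R.from_rotvec(s["eef_rot"]).as_matrix();print(np.degrees(np.arctan2(M[1,0],M[0,0])))
for yaw in (22.1,202.1):print(goto(535.7,-362.7,150,yaw))
E
```

```text
0.8667 [ 0.49 -0.29 -0.17  1.69 -0.    1.91] [344. 184. 231.]
98.37516907545127
(array([-56.86,  10.96,   8.13]), array([ 0. , -0. , 76.3]))
(array([-56.86,  10.96,   8.13]), array([   0. ,    0. , -103.7]))
```

arm_command(
  targets=[
    {"ax":0,"ay":0,"az":-7,"dx":-3.8,"dy":0.7,"dz":0,"jaw":-1},
    {"ax":0,"ay":0,"az":-14,"dx":-7.6,"dy":1.4,"dz":0,"jaw":-1},
    {"ax":0,"ay":0,"az":-21,"dx":-11.4,"dy":2.1,"dz":0,"jaw":-1},
    {"ax":0,"ay":0,"az":-28,"dx":-15.2,"dy":2.9,"dz":0,"jaw":-1},
    {"ax":0,"ay":0,"az":-35,"dx":-19,"dy":3.6,"dz":0,"jaw":-1},
    {"ax":0,"ay":0,"az":-42,"dx":-22.8,"dy":4.3,"dz":0,"jaw":-1},
    {"ax":0,"ay":0,"az":-49,"dx":-26.6,"dy":5.1,"dz":0,"jaw":-1},
    {"ax":0,"ay":0,"az":-52,"dx":-30,"dy":5.8,"dz":0,"jaw":-1},
  ],
)

```text
t: 1.53
ee_pos: [435.3, -70.2, 231.4]
eef_rot: [0.926, 3.002, 0.0]
contact_force: [0.5, 1.7, 0.0]
finger_gap: 85.9
gripper_force: 0.0
```

arm_command(
  targets=[
    {"ax":0,"ay":0,"az":-7,"dx":-2.8,"dy":-2.4,"dz":0,"jaw":-1},
    {"ax":0,"ay":0,"az":-14,"dx":-5.6,"dy":-4.8,"dz":1,"jaw":-1},
    {"ax":0,"ay":0,"az":-21,"dx":-8.4,"dy":-7.2,"dz":2,"jaw":-1},
    {"ax":0,"ay":0,"az":-28,"dx":-11.2,"dy":-9.6,"dz":3,"jaw":-1},
    {"ax":0,"ay":0,"az":-35,"dx":-14,"dy":-12,"dz":4,"jaw":-1},
    {"ax":0,"ay":0,"az":-42,"dx":-16.8,"dy":-14.4,"dz":5,"jaw":-1},
    {"ax":0,"ay":0,"az":-49,"dx":-19,"dy":-16.5,"dz":6,"jaw":-1},
    {"ax":0,"ay":0,"az":-51.7,"dx":-20.7,"dy":-17.9,"dz":7,"jaw":-1},
  ],
)

```text
t: 2.2
ee_pos: [503.9, -336.0, 160.1]
eef_rot: [0.476, -3.105, -0.0]
contact_force: [0.1, 0.1, 0.0]
finger_gap: 85.4
gripper_force: 0.0
```

```bash
cat >> h.py <<'E'
def rep():
    s=r.sense();M=R.from_rotvec(s["eef_rot"]).as_matrix()
    print("t",s["t"],"j",np.round(s["joint_pos"],2),"p",np.round(s["ee_pos"],1),"yaw",np.degrees(np.arctan2(M[1,0],M[0,0])).round(1),"F",np.round(s["contact_force"],1),"gap",round(s["finger_gap"],1))
def shot(n,f=None):
    c=cam(n);I=r.get_image(n)
    if f: cv2.imwrite(f,I[:,:,::-1])
    h=cv2.cvtColor(I,cv2.COLOR_RGB2HSV).astype(int);return c,I,h[...,0],h[...,1],h[...,2]
E
python3 - <<'E'
from h import *
rep();c,I,H,S,V=shot("wrist","pics/w1.png")
print(rect(c,(V>178)&(S<40),36));print(goto(535.7,-362.7,70,202.1))
E
```

```text
t 2.2 j [-0.59  0.21  0.17  1.54 -0.   -0.89] p [ 503.9 -336.   160.1] yaw -162.6 F [0.1 0.1 0. ] gap 85.4
(array([665.4, -35.8], dtype=float32), 0.0, 0.0, 0.0, array([448., 383.]))
(array([-2.31, -3.32,  8.71]), array([ 0.1, -0.1, -4.7]))
```

View pics/w1.png

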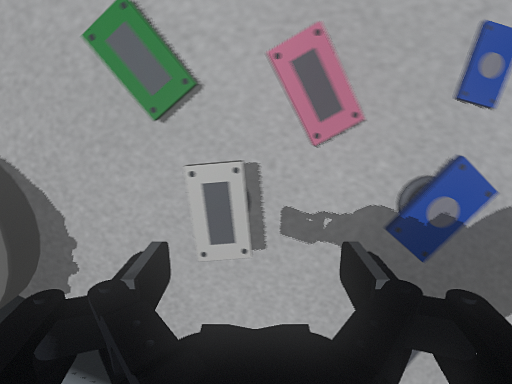

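The wrist view shows the white spacer at (218,210), upright and to the left of the tool line. The pink (315,82), green (140,60) and blue (440,210) plates are clear of it. I'll measure it with an adaptive threshold.

```bash
python3 - <<'E'
from h import *
c=cam("wrist");I=cv2.imread("pics/w1.png");g=cv2.cvtColor(I,cv2.COLOR_BGR2GRAY)
print(g[180,170:260:4])
th=cv2.threshold(g[150:270,175:255].copy(),0,255,cv2.THRESH_OTSU)[0];print(th)
for t in (165,175): print(rect(c,roi(g>t,180,150,262,270),36))
E
```

```text
[156 159 160 156 166 172 171 172 169 170 171 171 171 172 174 169 169 168
 156  95  95  97 117]
127.0
(array([ 536.2, -365.3], dtype=float32), 22.4, 97.9, 53.5, array([220., 217.]))
(array([ 570.4, -329. ], dtype=float32), 0.0, 0.0, 0.0, array([243., 254.]))
```

arm_command(
  targets=[
    {"ax":0,"ay":0,"az":-4.9,"dx":-2.2,"dy":-3.6,"dz":0,"jaw":-1},
    {"ax":0,"ay":0,"az":-4.9,"dx":-2.2,"dy":-3.6,"dz":3,"jaw":-1},
    {"ax":0,"ay":0,"az":-4.9,"dx":-2.2,"dy":-3.6,"dz":6,"jaw":-1},
    {"ax":0,"ay":0,"az":-4.9,"dx":-2.2,"dy":-3.6,"dz":9,"jaw":-1},
    {"ax":0,"ay":0,"az":-4.9,"dx":-2.2,"dy":-3.6,"dz":11,"jaw":-1},
    {"ax":0,"ay":0,"az":-4.9,"dx":-2.2,"dy":-3.6,"dz":12,"jaw":-1},
    {"ax":0,"ay":0,"az":-4.9,"dx":-2.2,"dy":-3.6,"dz":12,"jaw":-1},
    {"ax":0,"ay":0,"az":-4.9,"dx":-2.2,"dy":-3.6,"dz":12,"jaw":-1},
  ],
)

```text
t: 2.92
ee_pos: [535.8, -361.2, 42.0]
eef_rot: [-0.6, 3.084, -0.0]
contact_force: [0.4, 0.1, -0.2]
finger_gap: 85.3
gripper_force: 0.0
```

```bash
python3 - <<'E'
from h import *
print(goto(536,-364,26,202.3));rep();c,I,H,S,V=shot("wrist","pics/w2.png")
E
```

```text
(array([ 0.09, -0.26,  1.6 ]), array([-0. ,  0. , -0.3]))
t 2.9167 j [-0.59  0.32  0.09  1.33 -0.   -0.98] p [ 535.8 -361.2   42. ] yaw -158.0 F [ 0.4  0.1 -0.2] gap 85.3
```

View pics/w2.png

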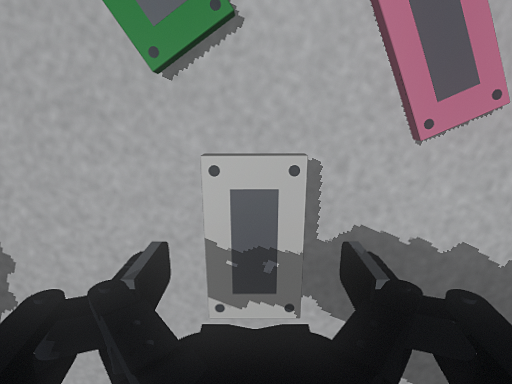

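The plate is centred between the fingers, with its holes at (214,171), (294,171), (220,308) and (289,308). I'll descend with half the remaining y correction and close.

```bash
python3 - <<'E'
from h import *
w=cast(cam("wrist"),[(214,171),(294,171),(289,308),(220,308)],36);print(w.round(1),w.mean(0).round(1))
m=w.mean(0);print(goto(m[0],m[1],26,202.3))
v=(w[0]+w[1]-w[2]-w[3]);print(np.degrees(np.arctan2(v[1],v[0])))
E
```

```text
[[ 507.2 -396.5   36. ]
 [ 491.2 -357.    36. ]
 [ 570.3 -324.7   36. ]
 [ 586.3 -364.1   36. ]] [ 538.7 -360.6   36. ]
(array([-0.26,  0.  ,  1.7 ]), array([-0.1,  0.1, -0.3]))
-157.76613142692597
```

arm_command(
  targets=[
    {"ax":0,"ay":0,"az":-0.2,"dx":-0.2,"dy":-0.1,"dz":0.6,"jaw":-1},
    {"ax":0,"ay":0,"az":-0.2,"dx":-0.2,"dy":-0.1,"dz":1.3,"jaw":-1},
    {"ax":0,"ay":0,"az":-0.2,"dx":-0.2,"dy":-0.1,"dz":1.6,"jaw":-1},
    {"ax":0,"ay":0,"az":-0.2,"dx":-0.2,"dy":-0.1,"dz":1.6,"jaw":1},
    {"ax":0,"ay":0,"az":-0.2,"dx":-0.2,"dy":-0.1,"dz":1.6,"jaw":1},
    {"ax":0,"ay":0,"az":-0.2,"dx":-0.2,"dy":-0.1,"dz":1.6,"jaw":1},
    {"ax":0,"ay":0,"az":-0.2,"dx":-0.2,"dy":-0.1,"dz":1.6,"jaw":1},
    {"ax":0,"ay":0,"az":-0.2,"dx":-0.2,"dy":-0.1,"dz":1.6,"jaw":1},
  ],
  newtons=60,
)

```text
t: 3.63
ee_pos: [538.2, -361.7, 26.1]
eef_rot: [-0.605, 3.082, -0.001]
contact_force: [-0.3, 0.4, 4.0]
finger_gap: 53.9
gripper_force: 63.6
```

arm_command(
  targets=[
    {"ax":0,"ay":0,"az":0,"dx":0,"dy":0,"dz":-2,"jaw":1},
    {"ax":0,"ay":0,"az":0,"dx":0,"dy":0,"dz":-5,"jaw":1},
    {"ax":0,"ay":0,"az":0,"dx":0,"dy":0,"dz":-8,"jaw":1},
    {"ax":0,"ay":0,"az":0,"dx":0,"dy":0,"dz":-11,"jaw":1},
    {"ax":0,"ay":0,"az":0,"dx":0,"dy":0,"dz":-14,"jaw":1},
    {"ax":0,"ay":0,"az":0,"dx":0,"dy":0,"dz":-14,"jaw":1},
  ],
)

```text
t: 4.13
ee_pos: [539.4, -362.5, 172.2]
eef_rot: [-0.604, 3.077, -0.009]
contact_force: [0.8, -0.4, -0.3]
finger_gap: 53.9
gripper_force: 63.8
```

```bash
python3 - <<'E'
from h import *
rep();print(goto(556,162,150,193.5))
c,I,H,S,V=shot("top")
for nm,m,z in (("flap",roi((H<20)&(S>150)&(V>120),170,150,215,180),51.5),):print(nm,rect(c,m,z))
print("bottle cap",cast(c,[(217*.64,200*.64)],170),"beaker",cast(c,[(382*.64,190*.64)],50))
E
```

```text
t 4.1333 j [-0.59  0.31  0.32  1.57  0.   -0.98] p [ 539.4 -362.5  172.2] yaw -157.8 F [ 0.8 -0.4 -0.3] gap 53.9
(array([-21.36,  47.94,   1.99]), array([-0.4,  0.3,  8.7]))
flap (array([606.7, 174. ], dtype=float32), -76.3, 35.2, 18.9, array([189., 165.]))
bottle cap [[687.74586704 298.2807699  170.        ]] beaker [[741.27225584   4.40535427  50.        ]]
```

```bash
python3 - <<'E'
from h import *
print(goto(620,178,205,193.5))
E
```

```text
(array([-27.93,  46.93,  -3.73]), array([-0.3,  0.2,  8.7]))
```

arm_command(
  targets=[
    {"ax":0,"ay":0,"az":1,"dx":-1,"dy":1.7,"dz":-1,"jaw":1},
    {"ax":0,"ay":0,"az":2,"dx":-3,"dy":5,"dz":-2,"jaw":1},
    {"ax":0,"ay":0,"az":3,"dx":-5,"dy":8.4,"dz":-3,"jaw":1},
    {"ax":0,"ay":0,"az":4,"dx":-7,"dy":11.7,"dz":-3.3,"jaw":1},
    {"ax":0,"ay":0,"az":5,"dx":-9,"dy":15,"dz":-3.3,"jaw":1},
    {"ax":0,"ay":0,"az":6,"dx":-11,"dy":18.4,"dz":-3.3,"jaw":1},
    {"ax":0,"ay":0,"az":7,"dx":-13,"dy":21.7,"dz":-3.3,"jaw":1},
    {"ax":0,"ay":0,"az":8,"dx":-15,"dy":25,"dz":-3.3,"jaw":1},
  ],
)

```text
t: 4.85
ee_pos: [581.7, -71.4, 196.8]
eef_rot: [0.387, -3.116, -0.001]
contact_force: [0.1, -0.2, -1.6]
finger_gap: 54.2
gripper_force: 63.8
```

```bash
python3 - <<'E'
from h import *
rep();print(goto(620,178,205,193.5))
E
```

```text
t 4.85 j [-0.12  0.17  0.2   1.6  -0.   -0.37] p [581.7 -71.4 196.8] yaw -165.8 F [ 0.1 -0.2 -1.6] gap 54.2
(array([-9.81, 23.24, -0.82]), array([ 0. , -0.1,  0.7]))
```

arm_command(
  targets=[
    {"ax":0,"ay":0,"az":0.7,"dx":-1.5,"dy":3.5,"dz":-0.2,"jaw":1},
    {"ax":0,"ay":0,"az":0.7,"dx":-3,"dy":7,"dz":-0.4,"jaw":1},
    {"ax":0,"ay":0,"az":0.7,"dx":-4.5,"dy":10.5,"dz":-0.6,"jaw":1},
    {"ax":0,"ay":0,"az":0.7,"dx":-6,"dy":14,"dz":-0.8,"jaw":1},
    {"ax":0,"ay":0,"az":0.7,"dx":-7.5,"dy":17.5,"dz":-0.8,"jaw":1},
    {"ax":0,"ay":0,"az":0.7,"dx":-9,"dy":21,"dz":-0.8,"jaw":1},
    {"ax":0,"ay":0,"az":0.7,"dx":-9.8,"dy":23.2,"dz":-0.8,"jaw":1},
    {"ax":0,"ay":0,"az":0.7,"dx":-9.8,"dy":23.2,"dz":-0.8,"jaw":1},
  ],
)

```text
t: 5.52
ee_pos: [619.8, 180.3, 203.7]
eef_rot: [0.376, -3.116, -0.001]
contact_force: [0.4, 0.6, -0.6]
finger_gap: 53.8
gripper_force: 63.8
```

```bash
python3 - <<'E'
from h import *
rep();c,I,H,S,V=shot("wrist","pics/w3.png")
o=(H<20)&(S>150)&(V>100)
try: print("flap",rect(c,o,51.5))
except Exception as e: print(e)
E
```

```text
t 5.5167 j [0.28 0.32 0.39 1.65 0.   0.04] p [619.8 180.3 203.7] yaw -166.2 F [ 0.4  0.6 -0.6] gap 53.8
flap (array([687.4, 490.7], dtype=float32), 28.6, 119.0, 58.2, array([497., 294.]))
```

View pics/w3.png

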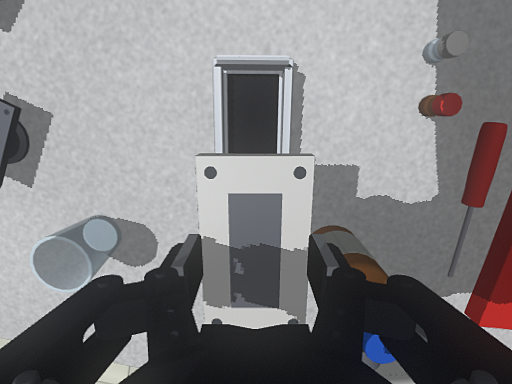

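The spacer is held level and centred. The holder's -x end is at (254,100), with its pocket between columns of about 222 and 287. I'll measure it from intensity profiles.

```bash
python3 - <<'E'
from h import *
c=cam("wrist");I=cv2.imread("pics/w3.png");g=cv2.cvtColor(I,cv2.COLOR_BGR2GRAY)
for y in (90,110,130,145):print(y,g[y,208:234].tolist(),g[y,276:302].tolist())
for x in (240,255,270):print(x,g[50:82,x].tolist())
cv2.imwrite("pics/w3c.png",cv2.resize(I[45:160,200:310],None,fx=5,fy=5,interpolation=cv2.INTER_CUBIC))
E
```

```text
90 [201, 202, 204, 203, 187, 174, 201, 215, 213, 215, 216, 222, 217, 141, 77, 94, 123, 131, 125, 77, 48, 51, 54, 53, 51, 50] [56, 46, 85, 228, 216, 210, 119, 96, 198, 212, 206, 209, 207, 212, 222, 172, 95, 119, 124, 123, 123, 122, 120, 119, 120, 120]
110 [194, 194, 194, 193, 196, 166, 193, 211, 210, 211, 211, 216, 224, 169, 95, 77, 112, 127, 135, 89, 52, 50, 51, 53, 50, 49] [52, 46, 189, 216, 215, 150, 107, 154, 209, 205, 205, 206, 209, 217, 196, 100, 114, 118, 119, 119, 120, 119, 118, 120, 120, 115]
130 [185, 185, 186, 187, 192, 185, 173, 205, 210, 208, 209, 211, 218, 204, 114, 76, 105, 126, 131, 110, 62, 50, 53, 52, 53, 54] [44, 112, 218, 215, 189, 117, 117, 208, 206, 203, 205, 207, 210, 212, 116, 104, 116, 119, 119, 120, 119, 116, 117, 117, 114, 124]
145 [192, 195, 196, 197, 198, 198, 159, 195, 209, 207, 207, 209, 213, 217, 138, 84, 93, 126, 131, 122, 70, 55, 56, 57, 56, 57] [49, 185, 215, 214, 145, 103, 179, 205, 203, 203, 204, 206, 219, 158, 105, 118, 120, 120, 120, 123, 122, 121, 119, 112, 159, 198]
240 [191, 191, 191, 189, 189, 219, 207, 193, 195, 199, 126, 132, 140, 140, 95, 83, 87, 85, 83, 85, 116, 134, 135, 118, 43, 51, 51, 55, 58, 57, 58, 58]
255 [196, 196, 194, 191, 188, 214, 217, 192, 195, 202, 134, 132, 136, 139, 102, 81, 84, 85, 85, 83, 106, 136, 135, 124, 48, 49, 52, 53, 58, 57, 58, 55]
270 [188, 188, 188, 187, 189, 208, 220, 196, 194, 202, 144, 130, 136, 138, 110, 83, 85, 87, 85, 83, 104, 140, 138, 130, 56, 50, 53, 54, 59, 57, 58, 57]
```

View pics/w3c.png

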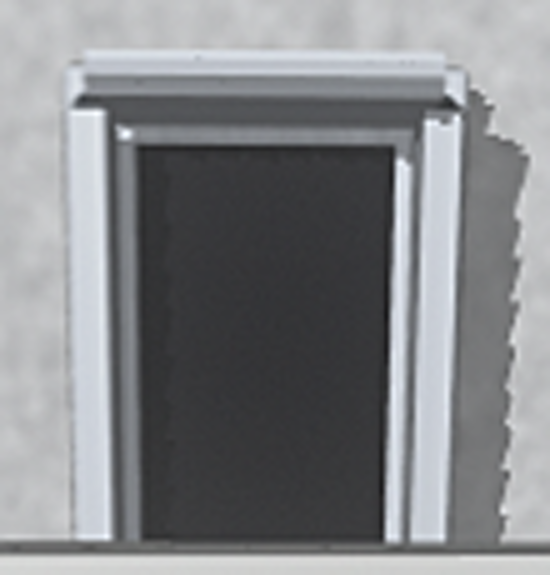

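```bash
python3 - <<'E'
from h import *
c=cam("wrist")
L=cast(c,[(220.9,90),(221.5,110),(222.0,130),(222.3,145)],40);Rr=cast(c,[(283.6,90),(283.0,110),(282.2,130),(281.6,145)],40)
E=cast(c,[(217.5,66.7),(287,68.2)],40)
m=(L+Rr)/2;print("width",np.linalg.norm(L-Rr,axis=1))
v=m[0]-m[-1];print("yaw",np.degrees(np.arctan2(-v[1],-v[0])))
e=E[0]-E[1];print("endyaw",np.degrees(np.arctan2(e[1],e[0]))+90, E.mean(0))
for a in (13.3,13.8):
    u=np.array([np.cos(np.radians(a)),np.sin(np.radians(a))]);n=np.array([-u[1],u[0]])
    y=(m[:,:2]@n).mean();x=E.mean(0)[:2]@u+53.5;print(a,"pocket",x*u+y*n)
t=np.array([606.7,174.0])-52.3*u;print("from top flap",t)
# plate in grip
w=cast(c,[(210,172),(299,172)],203.7+10);print(w, w.mean(0))
s=r.sense();M=R.from_rotvec(s["eef_rot"]).as_matrix();print((w-s["ee_pos"])@M)
E
```

```text
width [63.6468242  63.44256351 63.14650695 63.0105647 ]
yaw 13.310395388403952
endyaw 12.590416336302454 [507.10383062 148.34003912  40.        ]
13.3 pocket [559.13181116 160.80459824]
13.8 pocket [559.12527653 160.83384447]
from top flap [555.90967716 161.52470017]
[[583.21817309 147.5669102  213.7       ]
 [573.15961528 188.6486217  213.7       ]] [578.18889418 168.10776595 213.7       ]
[[ 42.71522323 -21.01706451  -9.62334184]
 [ 42.74261181  21.27809874  -9.61884156]]
```

arm_command(
  targets=[
    {"ax":0,"ay":0,"az":0.3,"dx":0.3,"dy":-0.4,"dz":2,"jaw":1},
    {"ax":0,"ay":0,"az":0.3,"dx":0.3,"dy":-0.4,"dz":5,"jaw":1},
    {"ax":0,"ay":0,"az":0.3,"dx":0.3,"dy":-0.4,"dz":8,"jaw":1},
    {"ax":0,"ay":0,"az":0.3,"dx":0.3,"dy":-0.4,"dz":8.5,"jaw":1},
    {"ax":0,"ay":0,"az":0.3,"dx":0.3,"dy":-0.4,"dz":8.5,"jaw":1},
    {"ax":0,"ay":0,"az":0.3,"dx":0.3,"dy":-0.4,"dz":8.5,"jaw":1},
  ],
)

```text
t: 6.07
ee_pos: [618.3, 170.5, 122.2]
eef_rot: [-0.361, 3.121, -0.0]
contact_force: [0.2, 0.6, -1.4]
finger_gap: 54.2
gripper_force: 63.8
```

```bash
python3 - <<'E'
from h import *
rep();c,I,H,S,V=shot("wrist","pics/w4.png")
cv2.imwrite("pics/w4c.png",cv2.resize(I[20:180,180:330,::-1],None,fx=3.75,fy=3.75,interpolation=cv2.INTER_CUBIC))
E
```

```text
t 6.0667 j [ 0.27  0.29  0.2   1.48 -0.    0.04] p [618.3 170.5 122.2] yaw -166.8 F [ 0.2  0.6 -1.4] gap 54.2
```

View pics/w4c.png

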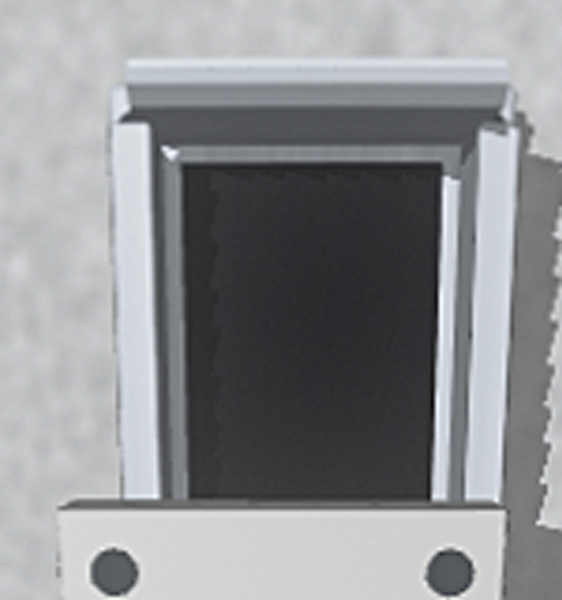

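The crop shows the rim's inner edges: left (150,130) to (158,490), right (480,130) to (467,490). The wall meets the rim at crop row 126.

```bash
python3 - <<'E'
from h import *
c=cam("wrist");f=lambda a:np.array(a)/3.75+[180,20]
L=cast(c,f([(150.5,140),(158,490)]),40);Rr=cast(c,f([(480,140),(467,490)]),40);E=cast(c,f([(133,124),(497,128)]),40)
print("w",np.linalg.norm(L-Rr,axis=1));m=(L+Rr)/2;v=m[1]-m[0];a=np.arctan2(v[1],v[0]);print("yaw",np.degrees(a),"E",E.round(1))
e=E[0]-E[1];print("endyaw",np.degrees(np.arctan2(e[1],e[0]))+90)
a=np.radians(13.4);u=np.array([np.cos(a),np.sin(a)]);n=np.array([-u[1],u[0]])
p=(E.mean(0)[:2]@u+53.5)*u+(m[:,:2]@n).mean()*n;print("pocket",p)
s=r.sense();M=R.from_rotvec(s["eef_rot"]).as_matrix()
w=cast(c,f([(114,572),(449,572)]),s["ee_pos"][2]+10);print((w-s["ee_pos"])@M)
print(goto(p[0],p[1],90,193.4))
E
```

```text
w [64.06652597 64.90598095]
yaw 13.207999142820675 E [[515.4 117.4  40. ]
 [499.9 186.3  40. ]]
endyaw 12.707182715725125
pocket [559.73702923 164.21053922]
[[ 42.53962122 -20.76597444 -10.08199294]
 [ 42.56840758  21.56318534 -10.08204291]]
(array([5.92, 0.71, 3.31]), array([-0. ,  0.1, -0.2]))
```

```bash
python3 - <<'E'
from h import *
rep();print(np.round(r.sense()["qd"],3))
c,I,H,S,V=shot("wrist","pics/w5.png");rep()
g=cv2.cvtColor(I,cv2.COLOR_RGB2GRAY);g4=cv2.cvtColor(cv2.imread("pics/w4.png"),cv2.COLOR_BGR2GRAY)
print(cv2.phaseCorrelate(g4[20:150,180:330].astype(float),g[20:150,180:330].astype(float)))
for y in (60,100,140):print(y,g[y,212:226].tolist(),g[y,300:314].tolist())
E
```

```text
t 6.1167 j [ 0.27  0.29  0.2   1.48 -0.    0.04] p [618.9 170.8 123.2] yaw -166.8 F [ 0.2  0.4 -0.9] gap 54.0
[ 0.005 -0.008  0.016 -0.004 -0.     0.   ]
t 6.1667 j [ 0.27  0.29  0.21  1.48 -0.    0.04] p [619.2 171.  123.6] yaw -166.8 F [ 0.3  0.6 -0.7] gap 53.6
((-0.25827284182730637, -0.49863014274363593), 0.9504723497486677)
60 [218, 218, 218, 219, 220, 222, 230, 195, 111, 76, 79, 96, 199, 237] [132, 126, 98, 79, 91, 124, 127, 172, 213, 210, 209, 209, 210, 211]
100 [217, 213, 213, 214, 214, 218, 218, 229, 199, 114, 76, 81, 110, 127] [214, 108, 117, 118, 117, 124, 210, 207, 205, 206, 207, 209, 210, 214]
140 [190, 210, 211, 210, 211, 211, 212, 215, 220, 210, 120, 81, 86, 102] [118, 119, 120, 101, 215, 210, 205, 205, 206, 208, 208, 211, 218, 182]
```

arm_command(
  targets=[
    {"ax":0,"ay":0,"az":0,"dx":0,"dy":0,"dz":0,"jaw":1},
    {"ax":0,"ay":0,"az":0,"dx":0,"dy":0,"dz":0,"jaw":1},
    {"ax":0,"ay":0,"az":0,"dx":0,"dy":0,"dz":0,"jaw":1},
    {"ax":0,"ay":0,"az":0,"dx":0,"dy":0,"dz":0,"jaw":1},
  ],
)

```text
t: 6.5
ee_pos: [618.5, 171.2, 121.9]
eef_rot: [-0.362, 3.12, 0.0]
contact_force: [0.6, -1.1, -1.2]
finger_gap: 54.1
gripper_force: 63.8
```

```bash
cat >> h.py <<'E'
def edge(line,lo,hi,rise):
    "sub-pixel position of strongest step (rise=+1/-1) in line[lo:hi]"
    d=np.diff(line[lo:hi].astype(float))*rise;i=int(np.argmax(d));k=slice(max(i-1,0),i+2)
    w=np.clip(d[k],0,None);return lo+(w*(np.arange(max(i-1,0),max(i-1,0)+len(w))+.5)).sum()/w.sum()
E
python3 - <<'E'
from h import *
rep();c,I,H,S,V=shot("wrist","pics/w6.png");rep()
g=cv2.cvtColor(I,cv2.COLOR_RGB2GRAY);rows=range(65,150,5)
L=cast(c,[(edge(g[y],214,226,-1),y) for y in rows],40);Rr=cast(c,[(edge(g[y],298,312,1),y) for y in rows],40)
print("w",np.linalg.norm(L-Rr,axis=1).round(1));m=(L+Rr)/2
k=np.polyfit(m[:,0],m[:,1],1);print("yaw",np.degrees(np.arctan(k[0])),"axis y at x=558",np.polyval(k,558))
for x in (214,216,218,310,312,314):
    e=edge(g[:,x],46,60,1);print(x,e,cast(c,[(x,e)],40).round(1))
print(goto(559.5,163,90,193.4))
E
```

```text
t 6.5 j [ 0.27  0.29  0.2   1.48 -0.    0.04] p [618.5 171.2 121.9] yaw -166.8 F [ 0.6 -1.1 -1.2] gap 54.1
t 6.55 j [ 0.27  0.29  0.2   1.48 -0.    0.04] p [618.4 171.2 121.7] yaw -166.8 F [ 0.2 -0.  -2.5] gap 53.9
w [63.9 64.1 63.9 63.7 63.8 64.  64.  63.9 63.8 63.8 64.  63.9 63.7 63.8
 63.9 64.  63.8]
yaw 13.25995998851299 axis y at x=558 163.1027150585658
214 51.5958904109589 [[514.4 116.7  40. ]]
216 51.580536912751676 [[514.1 118.1  40. ]]
218 51.724137931034484 [[513.8 119.6  40. ]]
310 53.84065934065934 [[499.9 184.6  40. ]]
312 54.71649484536083 [[500.1 186.2  40. ]]
314 55.6 [[500.3 187.8  40. ]]
(array([5.92, 0.55, 3.17]), array([ 0. ,  0. , -0.2]))
```

arm_command(
  targets=[
    {"ax":0,"ay":0,"az":-0.1,"dx":2,"dy":0.2,"dz":0,"jaw":1},
    {"ax":0,"ay":0,"az":-0.1,"dx":4,"dy":0.4,"dz":1,"jaw":1},
    {"ax":0,"ay":0,"az":-0.1,"dx":6,"dy":0.5,"dz":2,"jaw":1},
    {"ax":0,"ay":0,"az":-0.1,"dx":6,"dy":0.5,"dz":3.5,"jaw":1},
    {"ax":0,"ay":0,"az":-0.1,"dx":6,"dy":0.5,"dz":5,"jaw":1},
    {"ax":0,"ay":0,"az":-0.1,"dx":6,"dy":0.5,"dz":5.5,"jaw":1},
    {"ax":0,"ay":0,"az":-0.1,"dx":6,"dy":0.5,"dz":5.5,"jaw":1},
    {"ax":0,"ay":0,"az":-0.1,"dx":6,"dy":0.5,"dz":5.5,"jaw":1},
  ],
)

```text
t: 7.22
ee_pos: [558.8, 162.3, 66.7]
eef_rot: [0.364, -3.12, 0.0]
contact_force: [-0.1, 0.2, -0.7]
finger_gap: 53.9
gripper_force: 63.8
```

```bash
python3 - <<'E'
from h import *
rep();print(goto(559,163,40,193.3))
c,I,H,S,V=shot("wrist","pics/w7.png")
E
```

```text
t 7.2167 j [ 0.28  0.16 -0.06  1.35  0.    0.05] p [558.8 162.3  66.7] yaw -166.7 F [-0.1  0.2 -0.7] gap 53.9
(array([-0.03,  0.07,  2.67]), array([-0., -0.,  0.]))
```

View pics/w7.png

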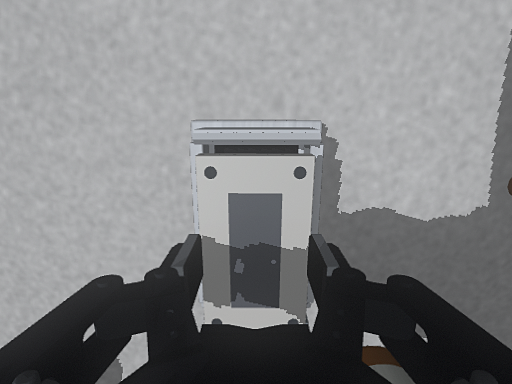

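The plate (columns 196–313) sits about 2 px left of the holder's centre (191–322). I'll correct +1 mm in y and lower onto the flap.

arm_command(
  targets=[
    {"ax":0,"ay":0,"az":0,"dx":0,"dy":0.1,"dz":0.4,"jaw":1},
    {"ax":0,"ay":0,"az":0,"dx":0,"dy":0.1,"dz":0.8,"jaw":1},
    {"ax":0,"ay":0,"az":0,"dx":0,"dy":0.1,"dz":1.2,"jaw":1},
    {"ax":0,"ay":0,"az":0,"dx":0,"dy":0.1,"dz":1.5,"jaw":1},
    {"ax":0,"ay":0,"az":0,"dx":0,"dy":0.1,"dz":1.8,"jaw":1},
    {"ax":0,"ay":0,"az":0,"dx":0,"dy":0.1,"dz":2,"jaw":1},
    {"ax":0,"ay":0,"az":0,"dx":0,"dy":0.1,"dz":2,"jaw":1},
    {"ax":0,"ay":0,"az":0,"dx":0,"dy":0.1,"dz":2,"jaw":1},
  ],
)

```text
t: 7.93
ee_pos: [558.7, 163.3, 46.6]
eef_rot: [-0.364, 3.12, 0.0]
contact_force: [-0.1, 0.5, 1.9]
finger_gap: 53.8
gripper_force: 64.3
```

arm_command(
  targets=[
    {"ax":0,"ay":0,"az":0,"dx":0,"dy":0,"dz":0.2,"jaw":1},
    {"ax":0,"ay":0,"az":0,"dx":0,"dy":0,"dz":0.4,"jaw":1},
    {"ax":0,"ay":0,"az":0,"dx":0,"dy":0,"dz":0.6,"jaw":1},
    {"ax":0,"ay":0,"az":0,"dx":0,"dy":0,"dz":0.7,"jaw":1},
    {"ax":0,"ay":0,"az":0,"dx":0,"dy":0,"dz":0.7,"jaw":1},
  ],
)

```text
t: 8.35
ee_pos: [558.1, 163.1, 38.8]
eef_rot: [0.364, -3.119, 0.0]
contact_force: [-0.5, -1.0, 2.3]
finger_gap: 54.0
gripper_force: 64.3
```

arm_command(
  targets=[
    {"ax":0,"ay":0,"az":0,"dx":0,"dy":0,"dz":0.1,"jaw":1},
    {"ax":0,"ay":0,"az":0,"dx":0,"dy":0,"dz":0.2,"jaw":1},
    {"ax":0,"ay":0,"az":0,"dx":0,"dy":0,"dz":0.2,"jaw":1},
    {"ax":0,"ay":0,"az":0,"dx":0,"dy":0,"dz":0.2,"jaw":1},
  ],
)

```text
t: 8.68
ee_pos: [558.3, 163.2, 37.2]
eef_rot: [0.364, -3.12, 0.0]
contact_force: [-1.0, -0.8, 1.5]
finger_gap: 53.7
gripper_force: 64.2
```

arm_command(
  targets=[
    {"ax":0,"ay":0,"az":0,"dx":0,"dy":0,"dz":0.1,"jaw":1},
    {"ax":0,"ay":0,"az":0,"dx":0,"dy":0,"dz":0.15,"jaw":1},
    {"ax":0,"ay":0,"az":0,"dx":0,"dy":0,"dz":0.15,"jaw":1},
    {"ax":0,"ay":0,"az":0,"dx":0,"dy":0,"dz":0.15,"jaw":1},
  ],
)

```text
t: 9.02
ee_pos: [558.5, 163.2, 36.4]
eef_rot: [-0.364, 3.12, 0.0]
contact_force: [-3.5, -0.6, 6.0]
finger_gap: 53.7
gripper_force: 66.8
```

arm_command(
  targets=[
    {"ax":0,"ay":0,"az":0,"dx":0,"dy":0,"dz":0,"jaw":-1},
    {"ax":0,"ay":0,"az":0,"dx":0,"dy":0,"dz":0,"jaw":-1},
    {"ax":0,"ay":0,"az":0,"dx":0,"dy":0,"dz":0,"jaw":-1},
    {"ax":0,"ay":0,"az":0,"dx":0,"dy":0,"dz":-1.5,"jaw":-1},
    {"ax":0,"ay":0,"az":0,"dx":0,"dy":0,"dz":-4,"jaw":-1},
    {"ax":0,"ay":0,"az":0,"dx":-0.8,"dy":0,"dz":-6,"jaw":-1},
    {"ax":0,"ay":0,"az":0,"dx":-0.8,"dy":0,"dz":-6,"jaw":1},
    {"ax":0,"ay":0,"az":0,"dx":-0.8,"dy":0,"dz":-6,"jaw":1},
  ],
)

```text
t: 9.68
ee_pos: [567.1, 165.3, 96.7]
eef_rot: [-0.364, 3.119, 0.001]
contact_force: [-0.7, 0.1, -1.6]
finger_gap: 63.7
gripper_force: 0.0
```

```bash
python3 - <<'E'
from h import *
rep();c,I,H,S,V=shot("wrist","pics/w8.png")
g=cv2.cvtColor(I,cv2.COLOR_RGB2GRAY);print(g[80:200:3,254].tolist(),g[170,180:330:4].tolist())
E
```

```text
t 9.6833 j [0.28 0.17 0.01 1.41 0.   0.05] p [567.1 165.3  96.7] yaw -166.7 F [-0.7  0.1 -1.6] gap 63.7
[163, 161, 162, 171, 171, 166, 163, 160, 159, 135, 181, 180, 165, 166, 113, 116, 109, 180, 175, 175, 175, 176, 175, 177, 86, 95, 95, 94, 94, 95, 94, 94, 96, 94, 95, 94, 94, 96, 96, 97] [161, 163, 164, 165, 166, 175, 176, 192, 77, 176, 179, 178, 178, 178, 146, 96, 96, 96, 95, 95, 95, 94, 95, 84, 176, 175, 174, 174, 177, 72, 168, 171, 177, 97, 100, 102, 172, 161]
```

arm_command(
  targets=[
    {"ax":0,"ay":0,"az":0,"dx":0,"dy":0,"dz":0,"jaw":1},
    {"ax":0,"ay":0,"az":0,"dx":0,"dy":0,"dz":1,"jaw":1},
    {"ax":0,"ay":0,"az":0,"dx":0,"dy":0,"dz":2,"jaw":1},
    {"ax":0,"ay":0,"az":0,"dx":0,"dy":0,"dz":3,"jaw":1},
    {"ax":0,"ay":0,"az":0,"dx":0,"dy":0,"dz":4,"jaw":1},
    {"ax":0,"ay":0,"az":0,"dx":0,"dy":0,"dz":4,"jaw":1},
  ],
)

```text
t: 10.23
ee_pos: [565.0, 164.7, 52.7]
eef_rot: [0.364, -3.117, 0.001]
contact_force: [-0.8, -1.0, 0.7]
finger_gap: 0.0
gripper_force: 0.6
```

arm_command(
  targets=[
    {"ax":0,"ay":0,"az":0,"dx":0,"dy":0,"dz":0.3,"jaw":1},
    {"ax":0,"ay":0,"az":0,"dx":0,"dy":0,"dz":0.6,"jaw":1},
    {"ax":0,"ay":0,"az":0,"dx":0,"dy":0,"dz":0.9,"jaw":1},
    {"ax":0,"ay":0,"az":0,"dx":0,"dy":0,"dz":1.2,"jaw":1},
    {"ax":0,"ay":0,"az":0,"dx":0,"dy":0,"dz":1.4,"jaw":1},
    {"ax":0,"ay":0,"az":0,"dx":0,"dy":0,"dz":1.4,"jaw":1},
  ],
)

```text
t: 10.73
ee_pos: [567.0, 165.3, 42.4]
eef_rot: [-0.364, 3.118, 0.001]
contact_force: [1.4, 0.4, 4.2]
finger_gap: 0.4
gripper_force: 2.0
```

arm_command(
  targets=[
    {"ax":0,"ay":0,"az":0,"dx":0,"dy":0,"dz":0.2,"jaw":1},
    {"ax":0,"ay":0,"az":0,"dx":0,"dy":0,"dz":0.4,"jaw":1},
    {"ax":0,"ay":0,"az":0,"dx":0,"dy":0,"dz":0.6,"jaw":1},
    {"ax":0,"ay":0,"az":0,"dx":0,"dy":0,"dz":0.6,"jaw":1},
  ],
)

```text
t: 11.07
ee_pos: [566.2, 165.0, 35.5]
eef_rot: [0.364, -3.12, 0.0]
contact_force: [-0.9, 0.6, 1.6]
finger_gap: -0.0
gripper_force: 0.9
```

arm_command(
  targets=[
    {"ax":0,"ay":0,"az":0,"dx":0,"dy":0,"dz":0.2,"jaw":1},
    {"ax":0,"ay":0,"az":0,"dx":0,"dy":0,"dz":0.4,"jaw":1},
    {"ax":0,"ay":0,"az":0,"dx":0,"dy":0,"dz":0.5,"jaw":1},
    {"ax":0,"ay":0,"az":0,"dx":0,"dy":0,"dz":0.5,"jaw":1},
  ],
)

```text
t: 11.4
ee_pos: [565.7, 164.9, 30.0]
eef_rot: [0.364, -3.119, 0.0]
contact_force: [0.8, 0.1, 0.9]
finger_gap: 0.2
gripper_force: 0.0
```

Past the flap (plate top should be at 28). Now I'll press on to solid ground in small steps.

arm_command(
  targets=[
    {"ax":0,"ay":0,"az":0,"dx":0,"dy":0,"dz":0.1,"jaw":1},
    {"ax":0,"ay":0,"az":0,"dx":0,"dy":0,"dz":0.2,"jaw":1},
    {"ax":0,"ay":0,"az":0,"dx":0,"dy":0,"dz":0.2,"jaw":1},
    {"ax":0,"ay":0,"az":0,"dx":0,"dy":0,"dz":0.2,"jaw":1},
  ],
)

```text
t: 11.73
ee_pos: [566.2, 165.0, 28.8]
eef_rot: [0.364, -3.12, 0.0]
contact_force: [0.3, -0.0, -0.5]
finger_gap: -0.2
gripper_force: 0.0
```

arm_command(
  targets=[
    {"ax":0,"ay":0,"az":0,"dx":0,"dy":0,"dz":0.1,"jaw":1},
    {"ax":0,"ay":0,"az":0,"dx":0,"dy":0,"dz":0.1,"jaw":1},
    {"ax":0,"ay":0,"az":0,"dx":0,"dy":0,"dz":0.1,"jaw":1},
  ],
)

```text
t: 11.98
ee_pos: [566.4, 165.1, 28.1]
eef_rot: [-0.364, 3.12, 0.0]
contact_force: [-1.0, 0.0, 1.8]
finger_gap: -0.2
gripper_force: 1.1
```

arm_command(
  targets=[
    {"ax":0,"ay":0,"az":0,"dx":0,"dy":0,"dz":0.1,"jaw":1},
    {"ax":0,"ay":0,"az":0,"dx":0,"dy":0,"dz":0.1,"jaw":1},
    {"ax":0,"ay":0,"az":0,"dx":0,"dy":0,"dz":0.1,"jaw":1},
  ],
)

```text
t: 12.23
ee_pos: [566.4, 165.1, 28.1]
eef_rot: [-0.364, 3.119, 0.0]
contact_force: [-4.0, -1.3, 9.7]
finger_gap: -0.1
gripper_force: 4.8
```

arm_command(
  targets=[
    {"ax":0,"ay":0,"az":0,"dx":0,"dy":0,"dz":0.1,"jaw":1},
    {"ax":0,"ay":0,"az":0,"dx":0,"dy":0,"dz":0.1,"jaw":1},
    {"ax":0,"ay":0,"az":0,"dx":0,"dy":0,"dz":0.1,"jaw":1},
  ],
)

```text
t: 12.48
ee_pos: [566.5, 165.1, 28.0]
eef_rot: [-0.364, 3.119, 0.0]
contact_force: [-6.4, -2.5, 17.1]
finger_gap: 0.3
gripper_force: 8.4
```

Solid ground at 28.1 mm with 17 N. I'll hold it, then back off.

arm_command(
  targets=[
    {"ax":0,"ay":0,"az":0,"dx":0,"dy":0,"dz":0,"jaw":1},
    {"ax":0,"ay":0,"az":0,"dx":0,"dy":0,"dz":0,"jaw":1},
    {"ax":0,"ay":0,"az":0,"dx":0,"dy":0,"dz":0,"jaw":1},
    {"ax":0,"ay":0,"az":0,"dx":0,"dy":0,"dz":0,"jaw":1},
    {"ax":0,"ay":0,"az":0,"dx":0,"dy":0,"dz":0,"jaw":1},
    {"ax":0,"ay":0,"az":0,"dx":0,"dy":0,"dz":0,"jaw":1},
  ],
)

```text
t: 12.98
ee_pos: [566.4, 165.2, 28.0]
eef_rot: [-0.364, 3.119, 0.0]
contact_force: [-7.3, -2.4, 16.8]
finger_gap: -0.1
gripper_force: 8.4
```

arm_command(
  targets=[
    {"ax":0,"ay":0,"az":0,"dx":0,"dy":0,"dz":-1,"jaw":1},
    {"ax":0,"ay":0,"az":0,"dx":0,"dy":0,"dz":-4,"jaw":1},
    {"ax":0,"ay":0,"az":0,"dx":0,"dy":0,"dz":-7,"jaw":1},
    {"ax":0,"ay":0,"az":0,"dx":0,"dy":0,"dz":-10,"jaw":1},
    {"ax":0,"ay":0,"az":0,"dx":0,"dy":0,"dz":-13,"jaw":1},
    {"ax":0,"ay":0,"az":0,"dx":0,"dy":0,"dz":-13,"jaw":1},
    {"ax":0,"ay":0,"az":0,"dx":0,"dy":0,"dz":-13,"jaw":1},
  ],
)

```text
t: 13.57
ee_pos: [567.3, 165.4, 158.0]
eef_rot: [-0.364, 3.117, 0.001]
contact_force: [0.5, -0.1, -1.3]
finger_gap: 0.1
gripper_force: 0.0
```

```bash
python3 - <<'E'
from h import *
rep();c,I,H,S,V=shot("wrist","pics/w9.png")
g=cv2.cvtColor(I,cv2.COLOR_RGB2GRAY)
# four dark holes of the white plate at z=28
m=(g<110)&(S<80);n,l,st,ce=cv2.connectedComponentsWithStats(roi(m,190,90,320,330).astype(np.uint8))
for i in range(1,n):
    if 15<st[i,4]<4000:print(st[i],ce[i].round(1),cast(c,[ce[i]],28)[0].round(1))
print(goto(467.3,-148.7,150,157),goto(559,163,150,193.3))
E
```

```text
t 13.5667 j [ 0.28  0.17  0.12  1.52 -0.    0.05] p [567.3 165.4 158. ] yaw -166.7 F [ 0.5 -0.1 -1.3] gap 0.1
[226 123  59   1  59] [255. 123.] [506.7 151.6  28. ]
[230 130   5   6  27] [232.  132.2] [519.8 132.6  28. ]
[275 130   6   6  28] [277.3 132.3] [510.1 173.8  28. ]
[225 137   3  34  57] [225.5 154.7] [541.8 131.   28. ]
[ 242  144   27   64 1681] [254.6 175.3] [554.8 162.6  28. ]
[232 215   5   6  24] [234.  217.3] [601.7 152.3  28. ]
[273 215   6   6  25] [275.6 217.4] [592.1 193.3  28. ]
(array([ 16.89, -28.25,   0.6 ]), array([ 0. ,  0.1, 36.3])) (array([ 0.78, -0.03,  0.61]), array([0. , 0.1, 0. ]))
```

Spacer seated: all four holes are in view, level, at yaw 13.5°. Now the cover.

arm_command(
  targets=[
    {"ax":0,"ay":0,"az":4,"dx":1.5,"dy":-2.5,"dz":0,"jaw":-1},
    {"ax":0,"ay":0,"az":9,"dx":4,"dy":-6.5,"dz":0,"jaw":-1},
    {"ax":0,"ay":0,"az":15,"dx":6.3,"dy":-10.5,"dz":0,"jaw":-1},
    {"ax":0,"ay":0,"az":21,"dx":8.7,"dy":-14.5,"dz":0,"jaw":-1},
    {"ax":0,"ay":0,"az":27,"dx":11,"dy":-18.5,"dz":0,"jaw":-1},
    {"ax":0,"ay":0,"az":32,"dx":13.5,"dy":-22.5,"dz":0,"jaw":-1},
    {"ax":0,"ay":0,"az":36.3,"dx":15.5,"dy":-26,"dz":0,"jaw":-1},
    {"ax":0,"ay":0,"az":36.3,"dx":16.9,"dy":-28.3,"dz":0,"jaw":-1},
  ],
)

```text
t: 14.28
ee_pos: [468.0, -142.3, 154.4]
eef_rot: [-0.632, -3.075, -0.0]
contact_force: [0.9, -0.4, -0.1]
finger_gap: 85.4
gripper_force: 0.0
```

arm_command(
  targets=[
    {"ax":0,"ay":0,"az":0,"dx":0,"dy":0,"dz":3,"jaw":-1},
    {"ax":0,"ay":0,"az":0,"dx":0,"dy":0,"dz":6,"jaw":-1},
    {"ax":0,"ay":0,"az":0,"dx":0,"dy":0,"dz":9,"jaw":-1},
    {"ax":0,"ay":0,"az":0,"dx":0,"dy":0,"dz":9,"jaw":-1},
    {"ax":0,"ay":0,"az":0,"dx":0,"dy":0,"dz":9,"jaw":-1},
    {"ax":0,"ay":0,"az":0,"dx":0,"dy":0,"dz":9,"jaw":-1},
  ],
)

```text
t: 14.78
ee_pos: [469.9, -140.8, 66.8]
eef_rot: [0.625, 3.079, -0.0]
contact_force: [0.5, 0.2, 1.0]
finger_gap: 85.6
gripper_force: 0.0
```

```bash
python3 - <<'E'
from h import *
rep();c,I,H,S,V=shot("wrist","pics/w10.png")
b=(H>105)&(H<130)&(S>100)
n,l,st,ce=cv2.connectedComponentsWithStats(b.astype(np.uint8));print([ (st[i].tolist(),ce[i].round(0).tolist()) for i in range(1,n) if st[i,4]>100])
q=rect(c,b,36);print(q);print(goto(q[0][0],q[0][1],26,q[1]+180))
E
```

```text
t 14.7833 j [-0.29 -0.05 -0.28  1.34 -0.    0.11] p [ 469.9 -140.8   66.8] yaw 157.0 F [0.5 0.2 1. ] gap 85.6
[([107, 0, 100, 82, 3862], [161.0, 39.0]), ([196, 151, 92, 145, 10417], [243.0, 220.0])]
(array([ 468.9, -148.6], dtype=float32), -22.7, 100.5, 56.0, array([243., 222.]))
(array([-0.15, -0.77,  4.14]), array([ 0. ,  0.1, -0.3]))
```

arm_command(
  targets=[
    {"ax":0,"ay":0,"az":-0.3,"dx":-0.2,"dy":-0.8,"dz":0,"jaw":-1},
    {"ax":0,"ay":0,"az":-0.3,"dx":-0.2,"dy":-0.8,"dz":1,"jaw":-1},
    {"ax":0,"ay":0,"az":-0.3,"dx":-0.2,"dy":-0.8,"dz":2,"jaw":-1},
    {"ax":0,"ay":0,"az":-0.3,"dx":-0.2,"dy":-0.8,"dz":2.5,"jaw":-1},
    {"ax":0,"ay":0,"az":-0.3,"dx":-0.2,"dy":-0.8,"dz":2.5,"jaw":-1},
    {"ax":0,"ay":0,"az":-0.3,"dx":-0.2,"dy":-0.8,"dz":2.5,"jaw":-1},
  ],
)

```text
t: 15.33
ee_pos: [468.0, -148.8, 40.3]
eef_rot: [-0.617, -3.079, -0.0]
contact_force: [0.2, -0.0, 0.4]
finger_gap: 85.4
gripper_force: 0.0
```

```bash
python3 - <<'E'
from h import *
rep();c,I,H,S,V=shot("wrist","pics/w11.png")
b=(H>105)&(H<130)&(S>100)
q=rect(c,b,36);print(q);print(goto(q[0][0],q[0][1],26,q[1]+180))
E
```

```text
t 15.3333 j [-0.31 -0.04 -0.32  1.29  0.    0.09] p [ 468.  -148.8   40.3] yaw 157.3 F [ 0.2 -0.   0.4] gap 85.4
(array([ 469.2, -148.6], dtype=float32), -22.7, 101.4, 56.0, array([253., 231.]))
(array([-0.07,  0.06,  1.47]), array([-0., -0.,  0.]))
```

arm_command(
  targets=[
    {"ax":0,"ay":0,"az":0,"dx":-0.1,"dy":0,"dz":0.7,"jaw":-1},
    {"ax":0,"ay":0,"az":0,"dx":-0.1,"dy":0,"dz":1.4,"jaw":-1},
    {"ax":0,"ay":0,"az":0,"dx":-0.1,"dy":0,"dz":1.4,"jaw":-1},
    {"ax":0,"ay":0,"az":0,"dx":-0.1,"dy":0,"dz":1.4,"jaw":1},
    {"ax":0,"ay":0,"az":0,"dx":-0.1,"dy":0,"dz":1.4,"jaw":1},
    {"ax":0,"ay":0,"az":0,"dx":-0.1,"dy":0,"dz":1.4,"jaw":1},
    {"ax":0,"ay":0,"az":0,"dx":-0.1,"dy":0,"dz":1.4,"jaw":1},
    {"ax":0,"ay":0,"az":0,"dx":-0.1,"dy":0,"dz":1.4,"jaw":1},
  ],
  newtons=60,
)

```text
t: 16.05
ee_pos: [469.7, -149.5, 27.7]
eef_rot: [0.617, 3.079, -0.0]
contact_force: [-1.6, -0.0, 5.8]
finger_gap: 53.6
gripper_force: 63.4
```

arm_command(
  targets=[
    {"ax":0,"ay":0,"az":0,"dx":0,"dy":0,"dz":-2,"jaw":1},
    {"ax":0,"ay":0,"az":0,"dx":0,"dy":0,"dz":-5,"jaw":1},
    {"ax":0,"ay":0,"az":0,"dx":0,"dy":0,"dz":-8,"jaw":1},
    {"ax":0,"ay":0,"az":0,"dx":0,"dy":0,"dz":-11,"jaw":1},
    {"ax":0,"ay":0,"az":0,"dx":0,"dy":0,"dz":-12,"jaw":1},
    {"ax":0,"ay":0,"az":0,"dx":0,"dy":0,"dz":-12,"jaw":1},
    {"ax":0,"ay":0,"az":0,"dx":0,"dy":0,"dz":-12,"jaw":1},
  ],
)

```text
t: 16.63
ee_pos: [469.4, -149.4, 146.2]
eef_rot: [0.618, 3.08, 0.0]
contact_force: [-0.2, -0.2, -1.5]
finger_gap: 53.7
gripper_force: 63.4
```

```bash
python3 - <<'E'
from h import *
rep();c,I,H,S,V=shot("wrist","pics/w12.png")
b=(H>105)&(H<130)&(S>100);s=r.sense();M=R.from_rotvec(s["eef_rot"]).as_matrix()
q=rect(c,b,s["ee_pos"][2]+10);print(q,([*q[0],s["ee_pos"][2]]-s["ee_pos"])@M)
print(goto(559,163.3,150,193.3))
E
```

```text
t 16.6333 j [-0.31 -0.07 -0.14  1.49  0.    0.09] p [ 469.4 -149.4  146.2] yaw 157.3 F [-0.2 -0.2 -1.5] gap 53.7
(array([ 484.3, -149.6], dtype=float32), -22.8, 130.3, 74.0, array([270., 292.])) [-14.37216267   5.61454333  -0.02671912]
(array([ 3.73, 32.31, -0.47]), array([  0. ,  -0.1, -36. ]))
```

```bash
python3 - <<'E'
import cv2,numpy as np
for f in ("w11","w12"):
    h=cv2.cvtColor(cv2.imread(f"pics/{f}.png"),cv2.COLOR_BGR2HSV).astype(int);b=((h[...,0]>105)&(h[...,0]<130)&(h[...,1]>100)).astype(np.uint8)
    n,l,st,ce=cv2.connectedComponentsWithStats(b);print(f,[(st[i].tolist(),ce[i].round(0).tolist()) for i in range(1,n) if st[i,4]>100])
    for y in range(140,340,12):
        x=np.flatnonzero(b[y]);print(y,(x.min(),x.max(),len(x)) if len(x) else None)
E
```

```text
w11 [([111, 0, 104, 74, 4266], [165.0, 31.0]), ([202, 154, 108, 167, 13935], [256.0, 233.0]), ([236, 325, 58, 24, 438], [263.0, 334.0])]
140 None
152 None
164 (np.int64(202), np.int64(309), 108)
176 (np.int64(203), np.int64(308), 96)
188 (np.int64(204), np.int64(308), 105)
200 (np.int64(204), np.int64(307), 104)
212 (np.int64(205), np.int64(306), 102)
224 (np.int64(206), np.int64(306), 66)
236 (np.int64(206), np.int64(305), 46)
248 (np.int64(207), np.int64(305), 43)
260 (np.int64(207), np.int64(304), 52)
272 (np.int64(208), np.int64(303), 96)
284 (np.int64(208), np.int64(303), 96)
296 (np.int64(209), np.int64(302), 94)
308 (np.int64(210), np.int64(301), 76)
320 (np.int64(244), np.int64(293), 48)
332 (np.int64(242), np.int64(279), 35)
w12 [([150, 0, 80, 88, 3222], [190.0, 39.0]), ([196, 154, 135, 220, 19590], [258.0, 256.0])]
140 None
152 None
164 (np.int64(196), np.int64(313), 118)
176 (np.int64(197), np.int64(312), 95)
188 (np.int64(198), np.int64(312), 115)
200 (np.int64(198), np.int64(311), 114)
212 (np.int64(199), np.int64(310), 112)
224 (np.int64(200), np.int64(310), 111)
236 (np.int64(202), np.int64(307), 56)
248 (np.int64(203), np.int64(306), 42)
260 (np.int64(203), np.int64(306), 44)
272 (np.int64(204), np.int64(309), 60)
284 (np.int64(199), np.int64(317), 112)
296 (np.int64(195), np.int64(324), 111)
308 (np.int64(191), np.int64(330), 110)
320 (np.int64(205), np.int64(334), 93)
332 (np.int64(197), np.int64(324), 116)
```

The plate is held exactly as the spacer was (columns 196–313 from row 154; the extra blue is reflection on the gripper). Carrying it over.

arm_command(
  targets=[
    {"ax":0,"ay":0,"az":-4,"dx":0.3,"dy":2.5,"dz":-0.5,"jaw":1},
    {"ax":0,"ay":0,"az":-9,"dx":0.8,"dy":6.5,"dz":-0.5,"jaw":1},
    {"ax":0,"ay":0,"az":-15,"dx":1.3,"dy":10.8,"dz":-0.5,"jaw":1},
    {"ax":0,"ay":0,"az":-21,"dx":1.8,"dy":15,"dz":-0.5,"jaw":1},
    {"ax":0,"ay":0,"az":-27,"dx":2.3,"dy":19.5,"dz":-0.5,"jaw":1},
    {"ax":0,"ay":0,"az":-32,"dx":2.8,"dy":24,"dz":-0.5,"jaw":1},
    {"ax":0,"ay":0,"az":-36,"dx":3.3,"dy":28,"dz":-0.5,"jaw":1},
    {"ax":0,"ay":0,"az":-36,"dx":3.7,"dy":31,"dz":-0.5,"jaw":1},
  ],
)

```text
t: 17.35
ee_pos: [554.1, 153.2, 149.4]
eef_rot: [0.372, -3.116, 0.001]
contact_force: [0.1, -0.2, -0.3]
finger_gap: 53.8
gripper_force: 63.5
```

arm_command(
  targets=[
    {"ax":0,"ay":0,"az":0,"dx":0,"dy":0,"dz":2,"jaw":1},
    {"ax":0,"ay":0,"az":0,"dx":0,"dy":0,"dz":4,"jaw":1},
    {"ax":0,"ay":0,"az":0,"dx":0,"dy":0,"dz":6,"jaw":1},
    {"ax":0,"ay":0,"az":0,"dx":0,"dy":0,"dz":6,"jaw":1},
    {"ax":0,"ay":0,"az":0,"dx":0,"dy":0,"dz":6,"jaw":1},
    {"ax":0,"ay":0,"az":0,"dx":0,"dy":0,"dz":6,"jaw":1},
  ],
)

```text
t: 17.85
ee_pos: [554.6, 150.7, 92.0]
eef_rot: [0.364, -3.12, 0.0]
contact_force: [0.6, -0.2, -0.2]
finger_gap: 53.7
gripper_force: 63.5
```

```bash
python3 - <<'E'
from h import *
rep();print(goto(558.6,163.3,66,193.3))
E
```

```text
t 17.85 j [ 0.27  0.14 -0.04  1.4   0.    0.03] p [554.6 150.7  92. ] yaw -166.7 F [ 0.6 -0.2 -0.2] gap 53.7
(array([-0.68,  1.13,  2.6 ]), array([-0., -0.,  0.]))
```

arm_command(
  targets=[
    {"ax":0,"ay":0,"az":0,"dx":-0.7,"dy":1.1,"dz":0,"jaw":1},
    {"ax":0,"ay":0,"az":0,"dx":-0.7,"dy":1.1,"dz":0.5,"jaw":1},
    {"ax":0,"ay":0,"az":0,"dx":-0.7,"dy":1.1,"dz":1.5,"jaw":1},
    {"ax":0,"ay":0,"az":0,"dx":-0.7,"dy":1.1,"dz":2.5,"jaw":1},
    {"ax":0,"ay":0,"az":0,"dx":-0.7,"dy":1.1,"dz":2.5,"jaw":1},
    {"ax":0,"ay":0,"az":0,"dx":-0.7,"dy":1.1,"dz":2.5,"jaw":1},
    {"ax":0,"ay":0,"az":0,"dx":-0.7,"dy":1.1,"dz":2.5,"jaw":1},
  ],
)

```text
t: 18.43
ee_pos: [558.9, 163.0, 66.8]
eef_rot: [0.364, -3.12, 0.0]
contact_force: [0.6, -0.5, -0.7]
finger_gap: 54.0
gripper_force: 63.5
```

```bash
python3 - <<'E'
from h import *
rep();print(goto(558.6,163.3,45,193.3))
c,I,H,S,V=shot("wrist","pics/w13.png");g=cv2.cvtColor(I,cv2.COLOR_RGB2GRAY)
for y in (165,180,195):
  a=g[y].astype(int);print(y,a[184:206].tolist(),a[306:328].tolist())
a=cv2.cvtColor(cv2.imread("pics/w7.png"),cv2.COLOR_BGR2GRAY)[180];print(a[184:206].tolist(),a[306:328].tolist())
E
```

```text
t 18.4333 j [ 0.28  0.16 -0.06  1.35  0.    0.05] p [558.9 163.   66.8] yaw -166.7 F [ 0.6 -0.5 -0.7] gap 54.0
(array([0.02, 0.03, 2.18]), array([-0., -0.,  0.]))
165 [194, 196, 198, 198, 197, 191, 199, 202, 202, 203, 204, 216, 136, 92, 98, 102, 100, 100, 101, 99, 100, 99] [92, 91, 91, 91, 91, 92, 96, 72, 90, 123, 122, 123, 124, 126, 120, 100, 118, 116, 116, 114, 115, 114]
180 [177, 177, 179, 179, 183, 183, 190, 200, 201, 202, 203, 205, 219, 131, 89, 98, 97, 99, 99, 98, 99, 97] [87, 89, 88, 89, 89, 91, 74, 99, 122, 122, 122, 121, 125, 122, 109, 112, 112, 113, 112, 115, 114, 114]
195 [186, 186, 185, 184, 183, 181, 179, 193, 201, 200, 199, 202, 209, 175, 107, 92, 96, 95, 96, 96, 97, 96] [85, 87, 86, 87, 88, 79, 74, 119, 120, 119, 121, 123, 122, 95, 111, 113, 113, 113, 112, 112, 112, 112]
[163, 164, 164, 166, 166, 167, 170, 164, 181, 186, 186, 187, 187, 189, 189, 188, 189, 188, 188, 188, 188, 188] [182, 182, 181, 182, 183, 183, 193, 165, 110, 112, 113, 115, 115, 116, 117, 99, 105, 107, 106, 108, 107, 107]
```

Centred now (holder 190–319.5, plate 197–312.5). Lowering as before.

arm_command(
  targets=[
    {"ax":0,"ay":0,"az":0,"dx":0,"dy":0,"dz":0.4,"jaw":1},
    {"ax":0,"ay":0,"az":0,"dx":0,"dy":0,"dz":0.8,"jaw":1},
    {"ax":0,"ay":0,"az":0,"dx":0,"dy":0,"dz":1.2,"jaw":1},
    {"ax":0,"ay":0,"az":0,"dx":0,"dy":0,"dz":1.6,"jaw":1},
    {"ax":0,"ay":0,"az":0,"dx":0,"dy":0,"dz":2,"jaw":1},
    {"ax":0,"ay":0,"az":0,"dx":0,"dy":0,"dz":2.3,"jaw":1},
    {"ax":0,"ay":0,"az":0,"dx":0,"dy":0,"dz":2.6,"jaw":1},
    {"ax":0,"ay":0,"az":0,"dx":0,"dy":0,"dz":2.6,"jaw":1},
  ],
)

```text
t: 19.15
ee_pos: [558.8, 163.2, 40.4]
eef_rot: [0.364, -3.12, 0.0]
contact_force: [-0.1, -0.5, 3.4]
finger_gap: 53.6
gripper_force: 63.9
```

arm_command(
  targets=[
    {"ax":0,"ay":0,"az":0,"dx":0,"dy":0,"dz":0.1,"jaw":1},
    {"ax":0,"ay":0,"az":0,"dx":0,"dy":0,"dz":0.2,"jaw":1},
    {"ax":0,"ay":0,"az":0,"dx":0,"dy":0,"dz":0.25,"jaw":1},
    {"ax":0,"ay":0,"az":0,"dx":0,"dy":0,"dz":0.25,"jaw":1},
    {"ax":0,"ay":0,"az":0,"dx":0,"dy":0,"dz":0.25,"jaw":1},
  ],
)

```text
t: 19.57
ee_pos: [558.9, 163.2, 38.3]
eef_rot: [0.364, -3.12, 0.0]
contact_force: [-1.0, -0.7, 2.4]
finger_gap: 53.6
gripper_force: 63.9
```

arm_command(
  targets=[
    {"ax":0,"ay":0,"az":0,"dx":0,"dy":0,"dz":0.1,"jaw":1},
    {"ax":0,"ay":0,"az":0,"dx":0,"dy":0,"dz":0.2,"jaw":1},
    {"ax":0,"ay":0,"az":0,"dx":0,"dy":0,"dz":0.2,"jaw":1},
    {"ax":0,"ay":0,"az":0,"dx":0,"dy":0,"dz":0.2,"jaw":1},
  ],
)

```text
t: 19.9
ee_pos: [559.0, 163.2, 36.5]
eef_rot: [-0.364, 3.12, 0.0]
contact_force: [-2.3, -0.6, 5.1]
finger_gap: 53.6
gripper_force: 65.0
```

arm_command(
  targets=[
    {"ax":0,"ay":0,"az":0,"dx":0,"dy":0,"dz":0,"jaw":-1},
    {"ax":0,"ay":0,"az":0,"dx":0,"dy":0,"dz":0,"jaw":-1},
    {"ax":0,"ay":0,"az":0,"dx":0,"dy":0,"dz":0,"jaw":-1},
    {"ax":0,"ay":0,"az":0,"dx":0,"dy":0,"dz":-1.5,"jaw":-1},
    {"ax":0,"ay":0,"az":0,"dx":0,"dy":0,"dz":-4,"jaw":-1},
    {"ax":0,"ay":0,"az":0,"dx":-0.8,"dy":0,"dz":-6,"jaw":-1},
    {"ax":0,"ay":0,"az":0,"dx":-0.8,"dy":0,"dz":-6,"jaw":1},
    {"ax":0,"ay":0,"az":0,"dx":-0.8,"dy":0,"dz":-6,"jaw":1},
  ],
)

```text
t: 20.57
ee_pos: [567.6, 165.3, 97.2]
eef_rot: [-0.364, 3.118, 0.0]
contact_force: [-0.3, 0.3, -0.8]
finger_gap: 63.5
gripper_force: 0.0
```

```bash
python3 - <<'E'
from h import *
rep();c,I,H,S,V=shot("wrist","pics/w14.png")
b=(H>105)&(H<130)&(S>100)
for y in (150,170,190,210):
    x=np.flatnonzero(b[y]);print(y,x.min(),x.max())
E
```

```text
t 20.5667 j [ 0.28  0.17  0.01  1.41 -0.    0.05] p [567.6 165.3  97.2] yaw -166.7 F [-0.3  0.3 -0.8] gap 63.5
150 214 295
170 214 295
190 214 295
210 214 295
```

Released in the mouth, same as the spacer. Now pushing past the flap; seated top should be at 40.

arm_command(
  targets=[
    {"ax":0,"ay":0,"az":0,"dx":0,"dy":0,"dz":0,"jaw":1},
    {"ax":0,"ay":0,"az":0,"dx":0,"dy":0,"dz":1,"jaw":1},
    {"ax":0,"ay":0,"az":0,"dx":0,"dy":0,"dz":2,"jaw":1},
    {"ax":0,"ay":0,"az":0,"dx":0,"dy":0,"dz":3,"jaw":1},
    {"ax":0,"ay":0,"az":0,"dx":0,"dy":0,"dz":4,"jaw":1},
    {"ax":0,"ay":0,"az":0,"dx":0,"dy":0,"dz":4,"jaw":1},
  ],
)

```text
t: 21.12
ee_pos: [565.9, 164.8, 53.6]
eef_rot: [0.364, -3.118, 0.001]
contact_force: [-1.5, -0.0, 3.0]
finger_gap: 0.1
gripper_force: 1.0
```

arm_command(
  targets=[
    {"ax":0,"ay":0,"az":0,"dx":0,"dy":0,"dz":0.3,"jaw":1},
    {"ax":0,"ay":0,"az":0,"dx":0,"dy":0,"dz":0.6,"jaw":1},
    {"ax":0,"ay":0,"az":0,"dx":0,"dy":0,"dz":0.9,"jaw":1},
    {"ax":0,"ay":0,"az":0,"dx":0,"dy":0,"dz":1.2,"jaw":1},
    {"ax":0,"ay":0,"az":0,"dx":0,"dy":0,"dz":1.4,"jaw":1},
    {"ax":0,"ay":0,"az":0,"dx":0,"dy":0,"dz":1.4,"jaw":1},
  ],
)

```text
t: 21.62
ee_pos: [567.0, 165.2, 42.4]
eef_rot: [-0.364, 3.12, 0.0]
contact_force: [1.4, 0.0, 1.1]
finger_gap: -0.3
gripper_force: 0.8
```

arm_command(
  targets=[
    {"ax":0,"ay":0,"az":0,"dx":0,"dy":0,"dz":0.1,"jaw":1},
    {"ax":0,"ay":0,"az":0,"dx":0,"dy":0,"dz":0.15,"jaw":1},
    {"ax":0,"ay":0,"az":0,"dx":0,"dy":0,"dz":0.15,"jaw":1},
    {"ax":0,"ay":0,"az":0,"dx":0,"dy":0,"dz":0.15,"jaw":1},
  ],
)

```text
t: 21.95
ee_pos: [566.8, 165.1, 40.9]
eef_rot: [-0.364, 3.12, 0.0]
contact_force: [1.7, -0.1, 2.2]
finger_gap: 0.1
gripper_force: 0.9
```

arm_command(
  targets=[
    {"ax":0,"ay":0,"az":0,"dx":0,"dy":0,"dz":0.1,"jaw":1},
    {"ax":0,"ay":0,"az":0,"dx":0,"dy":0,"dz":0.1,"jaw":1},
    {"ax":0,"ay":0,"az":0,"dx":0,"dy":0,"dz":0.1,"jaw":1},
  ],
)

```text
t: 22.2
ee_pos: [566.9, 165.1, 40.1]
eef_rot: [-0.364, 3.12, 0.0]
contact_force: [0.6, 0.2, 4.4]
finger_gap: 0.2
gripper_force: 2.2
```

arm_command(
  targets=[
    {"ax":0,"ay":0,"az":0,"dx":0,"dy":0,"dz":0.1,"jaw":1},
    {"ax":0,"ay":0,"az":0,"dx":0,"dy":0,"dz":0.1,"jaw":1},
    {"ax":0,"ay":0,"az":0,"dx":0,"dy":0,"dz":0.1,"jaw":1},
  ],
)

```text
t: 22.45
ee_pos: [566.9, 165.1, 40.1]
eef_rot: [-0.364, 3.119, 0.0]
contact_force: [-2.6, -0.8, 11.7]
finger_gap: 0.1
gripper_force: 5.8
```

Solid at 40.1 mm. I'll press a little more, hold, and withdraw.

arm_command(
  targets=[
    {"ax":0,"ay":0,"az":0,"dx":0,"dy":0,"dz":0.05,"jaw":1},
    {"ax":0,"ay":0,"az":0,"dx":0,"dy":0,"dz":0.05,"jaw":1},
    {"ax":0,"ay":0,"az":0,"dx":0,"dy":0,"dz":0.05,"jaw":1},
    {"ax":0,"ay":0,"az":0,"dx":0,"dy":0,"dz":0.05,"jaw":1},
    {"ax":0,"ay":0,"az":0,"dx":0,"dy":0,"dz":0.05,"jaw":1},
    {"ax":0,"ay":0,"az":0,"dx":0,"dy":0,"dz":0.05,"jaw":1},
    {"ax":0,"ay":0,"az":0,"dx":0,"dy":0,"dz":0.05,"jaw":1},
  ],
)

```text
t: 23.03
ee_pos: [567.0, 165.1, 40.1]
eef_rot: [-0.364, 3.119, 0.0]
contact_force: [-3.1, -1.3, 15.3]
finger_gap: 0.2
gripper_force: 7.5
```

arm_command(
  targets=[
    {"ax":0,"ay":0,"az":0,"dx":0,"dy":0,"dz":-1,"jaw":1},
    {"ax":0,"ay":0,"az":0,"dx":0,"dy":0,"dz":-4,"jaw":1},
    {"ax":0,"ay":0,"az":0,"dx":0,"dy":0,"dz":-7,"jaw":1},
    {"ax":0,"ay":0,"az":0,"dx":0,"dy":0,"dz":-10,"jaw":1},
    {"ax":0,"ay":0,"az":0,"dx":0,"dy":0,"dz":-12,"jaw":1},
    {"ax":0,"ay":0,"az":0,"dx":0,"dy":0,"dz":-12,"jaw":1},
    {"ax":0,"ay":0,"az":0,"dx":0,"dy":0,"dz":-12,"jaw":1},
  ],
)

```text
t: 23.62
ee_pos: [567.1, 165.2, 159.3]
eef_rot: [-0.364, 3.119, 0.0]
contact_force: [-0.0, -0.5, 0.0]
finger_gap: -0.1
gripper_force: 0.0
```

```bash
python3 - <<'E'
from h import *
rep();c,I,H,S,V=shot("wrist","pics/w15.png")
b=(H>105)&(H<130)&(S>100);q=rect(c,roi(b,190,90,320,235),40);print(q)
cv2.imwrite("pics/fin.png",cv2.resize(I[90:250,180:330,::-1],None,fx=3.7,fy=3.7,interpolation=cv2.INTER_CUBIC))
E
```

```text
t 23.6167 j [0.28 0.17 0.13 1.53 0.   0.05] p [567.1 165.2 159.3] yaw -166.7 F [-0.  -0.5  0. ] gap -0.1
(array([555.2, 162.5], dtype=float32), 13.3, 99.3, 56.0, array([255., 175.]))
```

View pics/fin.png

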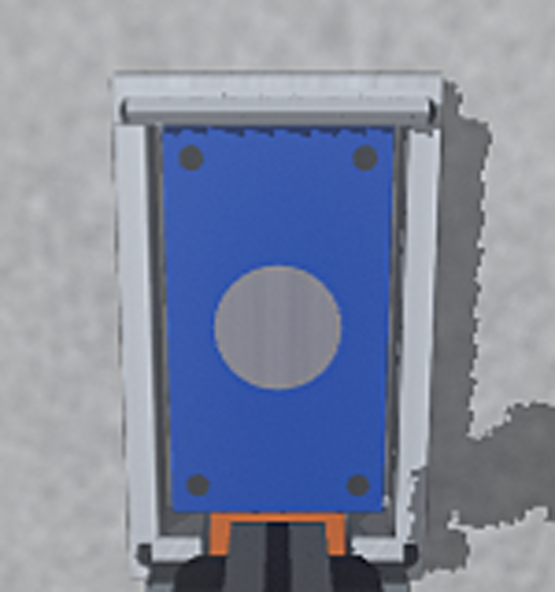

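The cover lies flat in the pocket: disc at crop (278,327), 99x56 mm measured at rim height. The flap stands against its +x end, and the gripper is clear. Handing in.

```bash
python3 -c "
from cell import r
print(r.close_job())"
```

```text
the job is handed in; nothing more can be done
None
```

The white spacer and then the blue cover went into the holder, each pressed flat on solid ground (17 N and 15 N, held); by the wrist camera the cover lies flush with the rim, and the job was handed in at about 24 s, with no verdict returned.

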